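# Gang baluster blanks against the right flip stop

## Task

The baluster in the job tray is the part to be copied: set the square blanks up on the sawing board to be sawn to its length in one go. Flip down the flip stop whose distance from the saw kerf equals its length, then lay every blank flat along the fence, side by side and tight together, the first tight against the fence and all of them with one end butted against that stop, so that they reach across the kerf. With all of them gauged, flip the stop up again, leave both stops fully up and the blanks still in line for the saw, and leave the samples and the tools alone.

Things in the scene. Friction and masses are not known exactly. Their poses are not given: they have to be found in the camera images.
- board: fixed sawing board. Origin at bench height under the fence face; x away from the robot, square to the fence; y along the fence to the robot's left. Grey-faced bed, top at z = 18 mm, x from -125 mm to the fence face at 0, y -200 to 165 mm. Aluminium fence 20 mm thick, top at z = 63 mm, face to the robot. Stops' gauging faces at y = -50 and -155 mm, facing +y; brackets 27 mm wide, up to z = 83 mm
- kerf (a point): the saw slot in the fence: point on the bed top at the fence face, in the middle of the 3 mm kerf
- stop_short_face (a point): point on the bed top at the fence face, in the plane of the short stop's gauging face when it is down (110 mm from the kerf)
- stop_long_face (a point): the same for the long stop (215 mm from the kerf)
- stop_short_hinge (a point): middle of the short stop's hinge pin, 75 mm above the bench, 10 mm behind the fence face
- stop_long_hinge (a point): middle of the long stop's hinge pin, as for the short one
- stop_short_tab (a point): middle of the short stop's finger tab, a black lug 12 mm thick (along y), 24 mm long, 14 mm high at the outer end of the leaf, 106 mm from the hinge pin; down, it points to the robot, level with the pin (2 mm lower). It can be pinched along y from above and carried round the hinge
- stop_long_tab (a point): the same for the long stop
- stop_short (a joint): short stop: 0 down, 1.65 rad fully up, starts anywhere between; stiff hinge along y at point stop_short_hinge, stays where left (1.5 N at the tab). Leaf: 10 mm aluminium plate; down, it reaches 85 mm out from the fence, 4 to 65 mm above the bed, gauging face 110 mm from the kerf. Up: tip 195 mm over the bench, lower edge overhangs the bed 45 mm out from the fence, 70 mm above it; blanks pass below
- stop_long (a joint): long stop: 0 down, 1.65 rad fully up, starts anywhere between; stiff hinge along y at point stop_long_hinge, stays where left (1.5 N at the tab). Leaf: 10 mm aluminium plate; down, it reaches 85 mm out from the fence, 4 to 65 mm above the bed, gauging face 215 mm from the kerf. Up: tip 195 mm over the bench, lower edge overhangs the bed 45 mm out from the fence, 70 mm above it; blanks pass below
- blank1: square pale wood blank, a plain bar 255 x 24 x 24 mm, about 95 g; origin at its middle, x along its length (may point either way; it may lie on any long side). Two or three of the four blanks are there (the others are None), lying on the bench at the robot's right
- blank2: square pale wood blank, a plain bar 255 x 24 x 24 mm, about 95 g; origin at its middle, x along its length (may point either way; it may lie on any long side). Two or three of the four blanks are there (the others are None), lying on the bench at the robot's right
- blank3: square pale wood blank, a plain bar 255 x 24 x 24 mm, about 95 g; origin at its middle, x along its length (may point either way; it may lie on any long side). Two or three of the four blanks are there (the others are None), lying on the bench at the robot's right
- blank4: square pale wood blank, a plain bar 255 x 24 x 24 mm, about 95 g; origin at its middle, x along its length (may point either way; it may lie on any long side). Two or three of the four blanks are there (the others are None), lying on the bench at the robot's right
- sample_short: finished baluster, 110 mm long, square ends 24 mm and a turned middle, of pale wood; origin at its middle, x along its length. Lies in the job tray or on the sample board
- sample_long: finished baluster of the same make, 215 mm long; origin at its middle, x along its length. Lies in the job tray or on the sample board
- job_tray: dark wooden tray with a low rim, 260 x 75 x 28 mm, at the robot's left; origin under its middle. It holds the sample of the part wanted now
- sample_board: flat piece of plywood without a rim, 260 x 85 x 5 mm, beyond the tray at the left; origin under its middle. It holds the sample that is not wanted now
- pull_saw: pull saw, blade about 230 mm and straight wooden handle, 475 mm in all, lying behind the fence; a bystander
- mallet: wooden mallet with a square head 120 x 65 x 60 mm, 205 mm handle, lying at the far right; a bystander
- gouge: carving gouge 230 mm long with a dark wooden handle, lying between the board and the job tray; a bystander

How it is judged:
On the way:
1. the stop that matches the sample in the job tray is down (under 0.1 rad) and all blanks lie ganged on the bed, ends against it (z of blank1 in the frame of board between 0.026 and 0.034 m and x of each of blank1, blank2, blank3, blank4 in the frame of board above -0.066 m and angle between the x axis of each of blank1, blank2, blank3, blank4 and the y axis of board, either way round below 0.03 rad and (x of blank1 in the frame of board above -0.0155 m or horizontal distance between blank1 and blank2 below 0.028 m or horizontal distance between blank1 and blank3 below 0.028 m or horizontal distance between blank1 and blank4 below 0.028 m) and z of blank2 in the frame of board between 0.026 and 0.034 m and (x of blank2 in the frame of board above -0.0155 m or horizontal distance between blank2 and blank1 below 0.028 m or horizontal distance between blank2 and blank3 below 0.028 m or horizontal distance between blank2 and blank4 below 0.028 m) and z of blank3 in the frame of board between 0.026 and 0.034 m and (x of blank3 in the frame of board above -0.0155 m or horizontal distance between blank3 and blank1 below 0.028 m or horizontal distance between blank3 and blank2 below 0.028 m or horizontal distance between blank3 and blank4 below 0.028 m) and z of blank4 in the frame of board between 0.026 and 0.034 m and (x of blank4 in the frame of board above -0.0155 m or horizontal distance between blank4 and blank1 below 0.028 m or horizontal distance between blank4 and blank2 below 0.028 m or horizontal distance between blank4 and blank3 below 0.028 m) and x of any of blank1, blank2, blank3, blank4 in the frame of board above -0.0155 m and ((horizontal distance between sample_long and job_tray below 0.05 m and value of joint stop_long below 0.1 rad and y of blank1 in the frame of board between -0.0305 and -0.0245 m and y of blank2 in the frame of board between -0.0305 and -0.0245 m and y of blank3 in the frame of board between -0.0305 and -0.0245 m and y of blank4 in the frame of board between -0.0305 and -0.0245 m) or (horizontal distance between sample_short and job_tray below 0.05 m and value of joint stop_short below 0.1 rad and y of blank1 in the frame of board between 0.0745 and 0.0805 m and y of blank2 in the frame of board between 0.0745 and 0.0805 m and y of blank3 in the frame of board between 0.0745 and 0.0805 m and y of blank4 in the frame of board between 0.0745 and 0.0805 m))), for 0.2 s.
At the end, for the whole second after the job is handed in: both stops up (over 1.4 rad); every blank at rest flat on the bed, parallel to the fence within 0.03 rad, end within 3 mm of the matching stop's plane; one within 3.5 mm of the fence, gaps between neighbours under 4 mm, all within 78 mm of the fence (z of blank1 in the frame of board between 0.026 and 0.034 m and x of each of blank1, blank2, blank3, blank4 in the frame of board above -0.066 m and angle between the x axis of each of blank1, blank2, blank3, blank4 and the y axis of board, either way round below 0.03 rad and (x of blank1 in the frame of board above -0.0155 m or horizontal distance between blank1 and blank2 below 0.028 m or horizontal distance between blank1 and blank3 below 0.028 m or horizontal distance between blank1 and blank4 below 0.028 m) and z of blank2 in the frame of board between 0.026 and 0.034 m and (x of blank2 in the frame of board above -0.0155 m or horizontal distance between blank2 and blank1 below 0.028 m or horizontal distance between blank2 and blank3 below 0.028 m or horizontal distance between blank2 and blank4 below 0.028 m) and z of blank3 in the frame of board between 0.026 and 0.034 m and (x of blank3 in the frame of board above -0.0155 m or horizontal distance between blank3 and blank1 below 0.028 m or horizontal distance between blank3 and blank2 below 0.028 m or horizontal distance between blank3 and blank4 below 0.028 m) and z of blank4 in the frame of board between 0.026 and 0.034 m and (x of blank4 in the frame of board above -0.0155 m or horizontal distance between blank4 and blank1 below 0.028 m or horizontal distance between blank4 and blank2 below 0.028 m or horizontal distance between blank4 and blank3 below 0.028 m) and x of any of blank1, blank2, blank3, blank4 in the frame of board above -0.0155 m and ((horizontal distance between sample_long and job_tray below 0.05 m and y of blank1 in the frame of board between -0.0305 and -0.0245 m and y of blank2 in the frame of board between -0.0305 and -0.0245 m and y of blank3 in the frame of board between -0.0305 and -0.0245 m and y of blank4 in the frame of board between -0.0305 and -0.0245 m) or (horizontal distance between sample_short and job_tray below 0.05 m and y of blank1 in the frame of board between 0.0745 and 0.0805 m and y of blank2 in the frame of board between 0.0745 and 0.0805 m and y of blank3 in the frame of board between 0.0745 and 0.0805 m and y of blank4 in the frame of board between 0.0745 and 0.0805 m)) and value of joint each of stop_long, stop_short above 1.4 rad and linear speed of each of blank1, blank2, blank3, blank4 below 0.02 m/s); the robot touches nothing.
It fails at once if a sample was disturbed (moved over 30 mm) (distance of any of sample_short, sample_long from where it was at the start of the episode above 0.03 m).
It fails at once if a tool was disturbed (moved over 40 mm) (distance of any of pull_saw, mallet, gouge from where it was at the start of the episode above 0.04 m).
Of blank1, blank2, blank3, blank4 only 2 to 3 are there at a start; the rules pass over those that are not, and their reading is None.
At some moment in a run one of blank1, blank2, blank3, blank4 may be knocked a few centimetres aside while the robot is not near it.
Once in a run the grip may slacken for a moment while it holds something.
It also fails if it takes over 210 s, if anything falls off the work surface, if the arm or the gripper's body presses on something with over 40 N, if the wrist force passes 120 N, or if a joint passes its speed limit or range.

## Robot

A 6-joint arm with a two-finger parallel gripper is mounted at the origin on the work surface. World frame = base frame: x ahead of the robot, y to its left, z up, the work surface at z = 0. Lengths are in m, angles in rad, forces in N, time in s.
With the tool pointing down it reaches from about 0.325 to 0.875 m from the base axis. Payload 4.4 kg.
Tool frame: the origin (TCP) lies on the centre line of the jaws, within the pads' length; the fingertips stand 8 mm ahead of it and the grasp point (between the pads) lies 11 mm behind it; z points along the fingers, y is the line along which they close (so a half turn about z gives the same grasp; the last joint's range is limited). The gripper opens to 85 mm and grips with 20 to 120 N. Pads are 22 mm wide; open, the fingers measure 114 mm over their backs; the gripper's body (76 mm by 85 mm) begins 54 mm behind the grasp point. The pads swing forward as they close: fully open they stand 13 mm farther back than shut.
Start: joints at [1.157, 0.207, 1.542, -0, 1.393, -0.15], TCP at [0.149, 0.555, 0.239] pointing down, gripper open.
Joint ranges: [-2.73, 2.73], [-0.86, 2.22], [0.23, 2.46], [-1.11, 4.25], [0.08, 2.63], [-2.82, 2.82]. Speed limits (rad/s): [2.79, 2.79, 3.14, 3.14, 3.14, 3.14].

## Interface

Orientations are given as [roll, pitch, yaw] about the fixed x, y, z axes, in that order (R = Rz(yaw) Ry(pitch) Rx(roll)).
In Python, from cell import manip gives the robot as it stands.
- The arm moves only by the shell command python3 drive.py 'ROWS' [OPENING] [FORCE]. ROWS is rows parted by semicolons, their numbers by spaces, 1 to 5 of them, each of 6 numbers: dx, dy, dz in m, then a rotation vector rx, ry, rz in rad; each row is the pose to reach, as a shift and turn from the pose commanded when the command began, along the tool's axes at that moment; what a row does not reach only later rows make up. A row lasts 1/12 s, in which the tool goes at most 0.0417 m and 0.125 rad, less where a joint would pass 70% of its speed; a pose out of reach is approached as far as the arm can. OPENING is the finger opening in m, set as the command begins (- or left out keeps the last). The fingers move at their own pace and stop on an object; FORCE is the grip in N (left out, the last holds). Time passes only in rows, so rows that do not move let the fingers close. It prints the time, the measured TCP pose, the force, the opening and the grip force at its end.
- manip.get_obs(): the state, without advancing time (a new reading comes with each control period).
- manip.snapshot(name): name is "scene" or "side" or "wrist"; returns a dict with "image" (480x640x3 uint8, red, green, blue), "intrinsics" (3x3 intrinsics, pixels), "eye" and "orientation" of the camera in the world; the wrist camera has in their place "mount" (4x4, takes a point from camera to tool coordinates, whose origin is the TCP and whose axes are the flange's). Camera axes: x right, y down, z forward; pixel columns grow to the right and rows downward; lengths in m; the calibration is good to about 2 mm. A picture is of the moment at which its call begins: read the wrist's pose just before it. There is no depth.
- manip.job_done(): hands the job in; it is judged then, once.
The state is a dict: "time": time; "joint_pos": joint angles; "dq": joint speeds; "joint_torque": joint torques, N m; "ee_pos": TCP position; "orientation": TCP orientation; "force": force on the tool from outside, world axes, zero at the start; "moment": the same for the moment, N m; "grip_width": finger opening in m; "finger_force": force on a finger pad.
Only numpy, scipy, OpenCV 4.12 (cv2) and the standard library are available. Lean on these libraries where they do the work, as an engineer would, in place of code of your own. Each camera call takes 0.05 s, during which the arm holds its last target. There are 200 camera calls.

## Working session

There is one attempt and no reset: what is moved stays moved. The work goes in short steps, Python scripts to look and compute and a shell command to move; the robot and the scene stay as the last step left them, time stands still between calls to the robot, and variables do not carry over. Pictures are saved under pics/ and viewed, at most 14 in all, crops included, and the job is handed in when it is done.

```bash
ls; mkdir -p pics; cat > h.py <<'E'
import numpy as np, cv2
from scipy.spatial.transform import Rotation as R
from cell import manip
def snap(n,f=None):
    o=manip.get_obs(); s=manip.snapshot(n)
    if f: cv2.imwrite('pics/'+f,cv2.cvtColor(s['image'],cv2.COLOR_RGB2BGR))
    return o,s
E
python3 - <<'E'
from h import *
for n in ('scene','side','wrist'):
    o,s=snap(n,n+'0.png'); print(n,{k:np.round(v,4).tolist() for k,v in s.items() if k!='image' and not isinstance(v,str)})
print(o)
E
```

```text
cell.py
drive.py
pics
scene {'intrinsics': [[609.2787, 0.0, 315.1364], [0.0, 609.2787, 239.6049], [0.0, 0.0, 1.0]], 'eye': [1.2082, 0.9097, 1.079], 'orientation': [-2.3328, 0.0164, 2.4623]}
side {'intrinsics': [[486.7142, 0.0, 314.1135], [0.0, 486.7142, 238.1403], [0.0, 0.0, 1.0]], 'eye': [0.0481, -0.9401, 0.8246], 'orientation': [-2.1419, 0.0035, -0.4529]}
wrist {'intrinsics': [[391.7102, 0.0, 325.4093], [0.0, 391.7102, 236.7872], [0.0, 0.0, 1.0]], 'mount': [[-0.0005, -0.9458, -0.3246, 0.0834], [1.0, -0.0004, -0.0005, -0.0009], [0.0003, -0.3246, 0.9458, -0.1339], [0.0, 0.0, 0.0, 1.0]]}
{'time': 0.1, 'joint_pos': array([ 1.15751349e+00,  2.07351061e-01,  1.54285493e+00,  3.46897483e-05,
        1.39348771e+00, -1.50512715e-01]), 'dq': array([ 0.00137036, -0.00179282, -0.00351653, -0.00028658,  0.00135512,
       -0.00035732]), 'joint_torque': array([ 5.08455141e-04, -3.84092045e+01, -2.92550057e+01, -1.42041035e-04,
        4.86596109e-03,  2.33146793e-06]), 'ee_pos': array([0.14909126, 0.55463008, 0.23821182]), 'orientation': array([-3.13952048e+00, -3.48788904e-04,  2.87881602e+00]), 'force': array([-0.06306891,  0.91555169, -0.66265067]), 'moment': array([-0.02389958,  0.05407603,  0.02434505]), 'finger_force': 0.0, 'grip_width': 0.08523231129695032}
```
View pics/scene0.png

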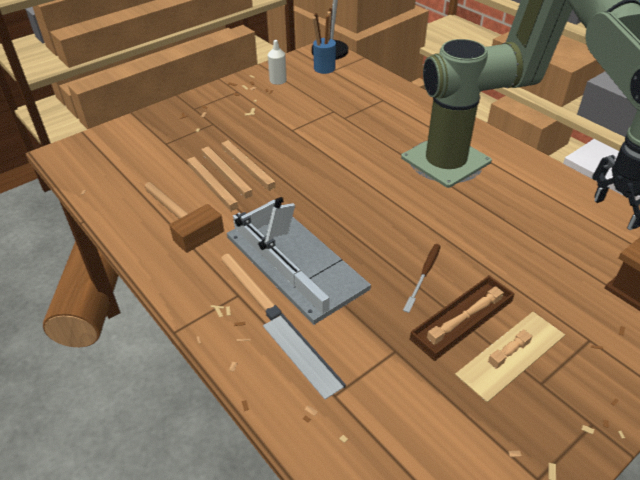

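View pics/side0.png

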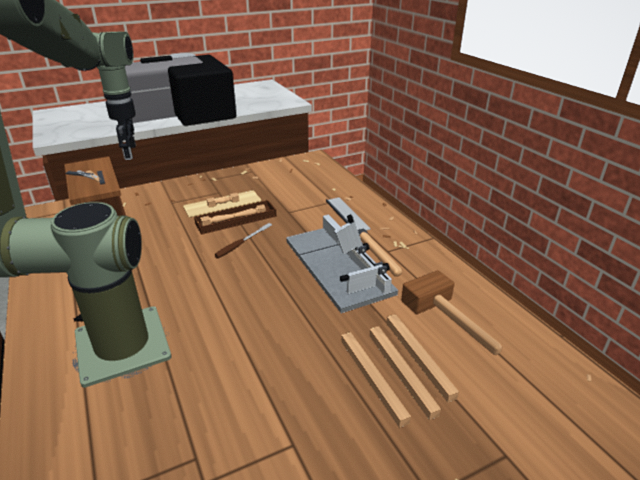

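The scene view shows three blanks (~(212,182), (227,171), (248,165)), the long baluster in the rimmed tray (465,315), and the board with two stops around (262,220). I'll use the long stop. Next I'll zoom in on the board and blanks.

```bash
python3 - <<'E'
from h import *
a=cv2.imread('pics/scene0.png');b=cv2.imread('pics/side0.png')
A=cv2.resize(a[190:330,220:380],None,fx=5,fy=4.2,interpolation=cv2.INTER_CUBIC)
A=cv2.resize(a[190:325,220:380],(800,675)[:2] and (711,600),interpolation=cv2.INTER_CUBIC)
cv2.imwrite('pics/cA.png',A)
B=cv2.resize(b[195:315,280:420],(700,600),interpolation=cv2.INTER_CUBIC)
cv2.imwrite('pics/cB.png',B)
E
```

View pics/cA.png

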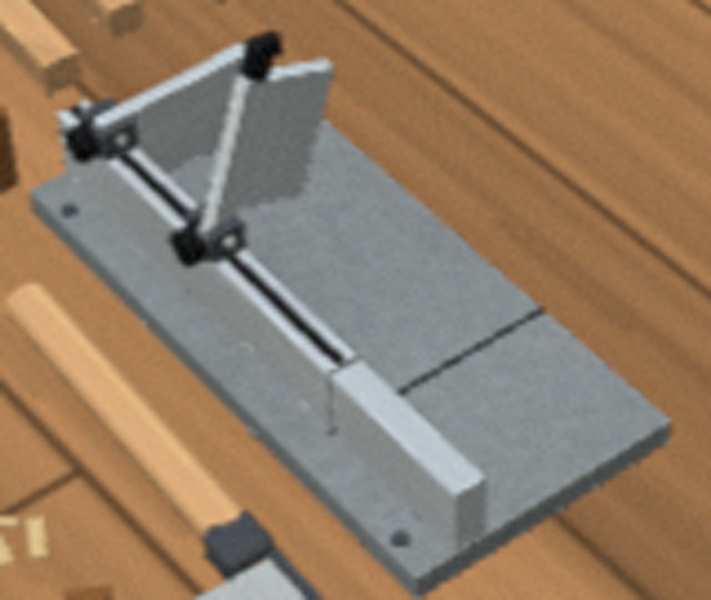

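View pics/cB.png

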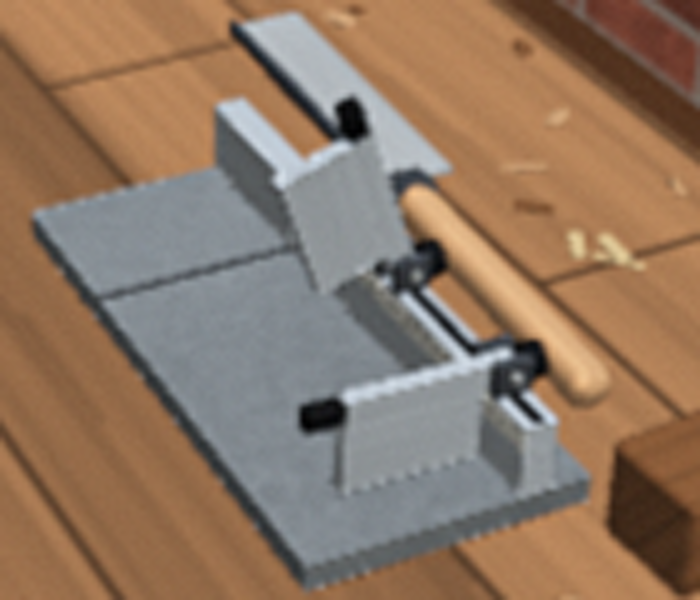

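Long stop (y=-155, the near one in the side view) is almost down, and the short stop is standing about 60–70° up. Board corners in the scene: (370.5,285.6), (313.4,320.5), (227.2,233.9). In the side view: (287,237.4), (341,309.4). Next I'll cast rays.

```bash
cat >> h.py <<'E'
def cam(s,o=None):
    if 'mount' in s:
        Rt=R.from_euler('xyz',o['orientation']).as_matrix(); M=np.array(s['mount'])
        return Rt@M[:3,3]+o['ee_pos'], Rt@M[:3,:3]
    return np.array(s['eye']),R.from_euler('xyz',s['orientation']).as_matrix()
def ray(s,uv,z,o=None):
    e,Rc=cam(s,o); uv=np.atleast_2d(uv).astype(float)
    d=(Rc@np.linalg.inv(s['intrinsics'])@np.c_[uv,np.ones(len(uv))].T).T
    return e+d*((z-e[2])/d[:,2])[:,None]
def proj(s,P,o=None):
    e,Rc=cam(s,o); q=(np.atleast_2d(P)-e)@Rc@np.array(s['intrinsics']).T
    return q[:,:2]/q[:,2:]
E
python3 - <<'E'
from h import *
o,s=snap('scene');_,t=snap('side')
print('scene yL front, yL rear, yR rear, kerf front, kerf fence\n',ray(s,[(370.5,285.6),(313.4,320.5),(227.2,233.9),(342.2,259.8),(310,278.2)],.018).round(4))
print('side yL front,yR front,kerf front\n',ray(t,[(287,237.4),(341,309.4),(300.6,254.6)],.018).round(4))
for n,x in(('scene',s),('side',t)):
    h=cv2.cvtColor(x['image'],cv2.COLOR_RGB2HSV)
    print(n,'blank px hsv',h[182,212] if n=='scene' else h[370,380], 'bench',h[150,150] if n=='scene' else h[420,300])
E
```

```text
scene yL front, yL rear, yR rear, kerf front, kerf fence
 [[ 0.5215  0.2375  0.018 ]
 [ 0.689   0.2331  0.018 ]
 [ 0.6822 -0.1271  0.018 ]
 [ 0.5172  0.1314  0.018 ]
 [ 0.6154  0.1288  0.018 ]]
side yL front,yR front,kerf front
 [[ 0.522   0.2307  0.018 ]
 [ 0.5111 -0.1355  0.018 ]
 [ 0.5207  0.1277  0.018 ]]
scene blank px hsv [ 15 114 210] bench [ 14 133 191]
side blank px hsv [ 14 133 150] bench [ 13 132 160]
```

```bash
M='-0.178 -0.085 -0.037 0 0 0'; 
python3 drive.py '-0.178 -0.085 -0.037 0 0 0;-0.178 -0.085 -0.037 0 0 0;-0.178 -0.085 -0.037 0 0 0;-0.178 -0.085 -0.037 0 0 0;-0.178 -0.085 -0.037 0 0 0'
python3 drive.py '-0.178 -0.085 -0.037 0 0 0;-0.178 -0.085 -0.037 0 0 0;-0.178 -0.085 -0.037 0 0 0;-0.178 -0.085 -0.037 0 0 0;-0.178 -0.085 -0.037 0 0 0'
python3 drive.py '-0.178 -0.085 -0.037 0 0 0;-0.178 -0.085 -0.037 0 0 0;-0.178 -0.085 -0.037 0 0 0;-0.178 -0.085 -0.037 0 0 0;-0.178 -0.085 -0.037 0 0 0'
python3 drive.py '0 0 0 0 0 0.6;0 0 0 0 0 0.6;0 0 0 0 0 0.6;0 0 0 0 0 0.6;0 0 0 0 0 0.6'
python3 drive.py '0 0 0 0 0 0.6;0 0 0 0 0 0.6;0 0 0 0 0 0.6;0 0 0 0 0 0.6;0 0 0 0 0 0.6'
python3 drive.py '0 0 0 0 0 0.14;0 0 0 0 0 0.14;0 0 0 0 0 0.14'
python3 - <<'E'
from h import *
o,s=snap('wrist','w1.png');print(o['ee_pos'],o['orientation'])
o,s=snap('scene')
print(ray(s,[(190,158),(235,207),(205,149),(250,195),(224,143),(272,187)],.024).round(3))
E
```

```text
time: 0.67
ee_pos: [0.3008, 0.4252, 0.2768]
orientation: [3.141, 0.001, 2.878]
force: [-0.1, 0.8, 0.8]
grip_width: 0.0852
finger_force: 0.0
time: 1.08
ee_pos: [0.451, 0.2965, 0.314]
orientation: [3.141, 0.001, 2.877]
force: [0.3, 0.1, 0.2]
grip_width: 0.0854
finger_force: 0.0
time: 1.5
ee_pos: [0.6007, 0.1679, 0.3506]
orientation: [-3.141, 0.001, 2.877]
force: [0.6, 0.4, -0.1]
grip_width: 0.0854
finger_force: 0.0
time: 1.92
ee_pos: [0.5989, 0.17, 0.3499]
orientation: [-3.141, -0.0, 2.273]
force: [0.5, 0.4, -0.5]
grip_width: 0.0854
finger_force: 0.0
time: 2.33
ee_pos: [0.5987, 0.1703, 0.3499]
orientation: [-3.141, 0.0, 1.673]
force: [-0.8, 0.7, 0.2]
grip_width: 0.0856
finger_force: 0.0
time: 2.58
ee_pos: [0.5987, 0.1703, 0.35]
orientation: [-3.141, 0.0, 1.541]
force: [-1.1, -0.7, -1.4]
grip_width: 0.0855
finger_force: 0.0
[0.59872901 0.170295   0.35003749] [-3.14118131e+00  3.93200908e-05  1.54110910e+00]
[[ 0.591 -0.467  0.024]
 [ 0.612 -0.197  0.024]
 [ 0.533 -0.477  0.024]
 [ 0.552 -0.212  0.024]
 [ 0.473 -0.467  0.024]
 [ 0.486 -0.202  0.024]]
```

View pics/w1.png

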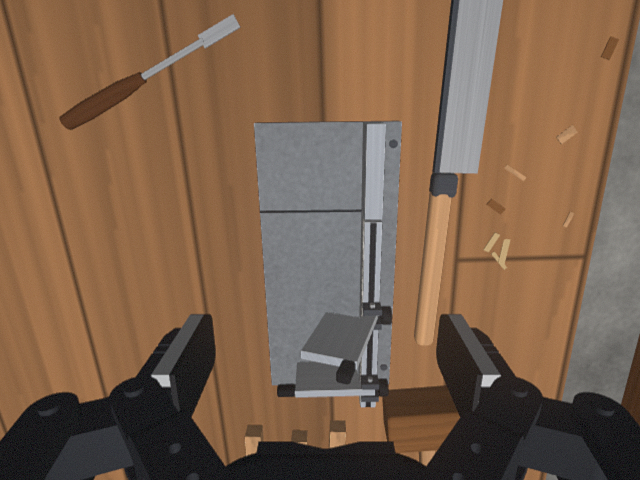

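The wrist view shows the board front edge running (256,122)–(273,384), the kerf line at row 211, the fence top from about (365,122), and the long stop tab at (286,390). Next I'll fit the edges by colour mask.

```bash
python3 - <<'E'
from h import *
o,s=snap('wrist');im=s['image'];h=cv2.cvtColor(im,cv2.COLOR_RGB2HSV)
g=(h[...,1]<60)&(h[...,2]>60)
pts=[]
for v in range(130,370,4):
    c=np.where(g[v,240:300])[0]
    if len(c): pts.append((240+c[0]-.5,v))
P=ray(s,pts,.018,o)
for _ in range(3):
    k=np.polyfit(P[:,1],P[:,0],1);r=P[:,0]-np.polyval(k,P[:,1]);P=P[abs(r)<.002]
print('front edge x=%.4f*y+%.4f'%tuple(k),len(P))
# fence top front edge: strong gradient near cols 355-375
gray=cv2.cvtColor(im,cv2.COLOR_RGB2GRAY).astype(float)
pts=[]
for v in list(range(128,200,4)):
    d=np.diff(gray[v,350:378]);c=d.argmax();pts.append((350.5+c,v))
F=ray(s,pts,.063,o);kf=np.polyfit(F[:,1],F[:,0],1);print('fence',kf,np.std(F[:,0]-np.polyval(kf,F[:,1])))
# kerf row
pts=[(u,195+gray[195:225,u].argmin()) for u in range(268,352,6)]
K=ray(s,pts,.018,o);kk=np.polyfit(K[:,0],K[:,1],1);print('kerf y=%.4f x+%.4f'%tuple(kk),gray[205:217,300])
# top edge y=165
pts=[(u,115+np.argmax(g[115:135,u])-.5) for u in range(264,352,6)]
T=ray(s,pts,.018,o);kt=np.polyfit(T[:,0],T[:,1],1);print('end y=%.4f x+%.4f'%tuple(kt))
# intersections at fence-face line x=front+0.125
yaw=-np.arctan(k[0]);ex=np.array([np.cos(yaw),np.sin(yaw)]);ey=np.array([-np.sin(yaw),np.cos(yaw)])
p=np.array([np.polyval(k,0.),0.]);org=p+ex*.125
mk=K.mean(0)[:2];me=T.mean(0)[:2]
print('yaw',yaw,'yk rel',(mk-org)@ey,'end rel',(me-org)@ey, 'fence rel x',((F[:,:2]-org)@ex).mean())
for yk,pt in((.06,mk),(.165,me)): print('org', org+ey*(((pt-org)@ey)-yk))
E
```

```text
front edge x=0.0184*y+0.5140 60
fence [0.02032467 0.63832162] 0.00033941361629143824
kerf y=-0.0302 x+0.1446 [132. 133. 134. 131. 136.  85.  49.  80. 125. 134. 135. 129.]
end y=-0.0176 x+0.2428
yaw -0.018407994281820564 yk rel 0.12837214615592762 end rel 0.23378338660347026 fence rel x -0.0003184612704396349
org [0.64022224 0.06605969]
org [0.64022981 0.06647086]
```

```bash
cat >> h.py <<'E'
BO=np.array([.6402,.0663,0]);BY=-.0195
BR=R.from_euler('z',BY).as_matrix()
def b2w(p): return BO+BR@np.array(p,float)
def w2b(p): return (np.atleast_2d(p)-BO)@BR
def goto(p,yaw=None):
    "tool-frame delta from the measured pose to world p"
    o=manip.get_obs();Rt=R.from_euler('xyz',o['orientation'])
    print('  delta tool',Rt.inv().apply(np.array(p)-o['ee_pos']).round(4),'rz',None if yaw is None else round(o['orientation'][2]-yaw,4))
E
python3 - <<'E'
from h import *
o,s=snap('wrist')
print('tab long at z.073',w2b(ray(s,[(286,390)],.073,o)).round(4))
for y,uv in((-.16,(286,390)),(-.055,(345,371))):
    print([(round(t,2),proj(s,b2w([.01-.106*np.cos(t)-.002*np.sin(t),y,.075+.106*np.sin(t)-.002*np.cos(t)]),o)[0].round(0)) for t in np.arange(0,1.7,.15)])
E
```

```text
tab long at z.073 [[-0.0969 -0.1622  0.073 ]]
[(np.float64(0.0), array([287., 389.])), (np.float64(0.15), array([286., 397.])), (np.float64(0.3), array([288., 407.])), (np.float64(0.45), array([291., 416.])), (np.float64(0.6), array([297., 425.])), (np.float64(0.75), array([305., 434.])), (np.float64(0.9), array([315., 442.])), (np.float64(1.05), array([327., 449.])), (np.float64(1.2), array([341., 455.])), (np.float64(1.35), array([356., 459.])), (np.float64(1.5), array([371., 461.])), (np.float64(1.65), array([387., 461.]))]
[(np.float64(0.0), array([283., 316.])), (np.float64(0.15), array([282., 323.])), (np.float64(0.3), array([284., 331.])), (np.float64(0.45), array([287., 338.])), (np.float64(0.6), array([293., 346.])), (np.float64(0.75), array([302., 353.])), (np.float64(0.9), array([313., 360.])), (np.float64(1.05), array([326., 365.])), (np.float64(1.2), array([341., 370.])), (np.float64(1.35), array([357., 373.])), (np.float64(1.5), array([374., 375.])), (np.float64(1.65), array([392., 375.]))]
```

```bash
python3 - <<'E'
from h import *
goto(b2w([-.085,-.055,.172]),np.pi/2+BY); print(b2w([-.085,-.055,.172]))
E
```

```text
delta tool [-0.1586 -0.0398  0.1782] rz -0.011
[0.55414373 0.01296785 0.172     ]
```

```bash

python3 drive.py '-0.159 -0.04 0.05 0 0 -0.011;-0.159 -0.04 0.05 0 0 -0.011;-0.159 -0.04 0.05 0 0 -0.011;-0.159 -0.04 0.05 0 0 -0.011;-0.159 -0.04 0.05 0 0 -0.011' 0 30
python3 drive.py '0 0 0.04 0 0 0;0 0 0.08 0 0 0;0 0 0.128 0 0 0;0 0 0.128 0 0 0'
python3 drive.py '0 0.02 0 0 0 0;0 0.04 0 0 0 0;0 0.05 0 0 0 0;0 0.06 0 0 0 0'
python3 drive.py '0 0.005 0 0 0 0;0 0.01 0 0 0 0;0 0.012 0 0 0 0'
python3 -c "
from h import *
o=manip.get_obs();print(w2b(o['ee_pos']),o['orientation'])"
```

```text
time: 3.2
ee_pos: [0.5508, 0.0075, 0.2975]
orientation: [-3.136, 0.003, 1.545]
force: [0.5, 1.0, -0.9]
grip_width: 0.0254
finger_force: 0.0
time: 3.53
ee_pos: [0.548, 0.0134, 0.1646]
orientation: [-3.127, -0.002, 1.55]
force: [-0.9, 0.6, -1.5]
grip_width: 0.0001
finger_force: 0.0
time: 3.87
ee_pos: [0.6148, 0.0117, 0.1753]
orientation: [-3.141, 0.0, 1.551]
force: [-9.8, 0.4, 22.5]
grip_width: 0.0
finger_force: 11.5
time: 4.12
ee_pos: [0.629, 0.0113, 0.1795]
orientation: [3.134, 0.001, 1.551]
force: [-6.1, 0.1, 16.7]
grip_width: -0.0002
finger_force: 8.5
[[-0.01016029 -0.05516771  0.17946698]] [3.13448927e+00 6.26504408e-04 1.55108626e+00]
```

```bash

python3 drive.py '0 0 -0.008 0 0 0;0 0.005 -0.008 0 0 0;0 0.01 -0.008 0 0 0;0 0.015 -0.008 0 0 0;0 0.015 -0.008 0 0 0'
python3 - <<'E'
from h import *
o,s=snap('side');print(w2b(o['ee_pos']))
cv2.imwrite('pics/s2.png',cv2.cvtColor(cv2.resize(s['image'][150:320,280:440],(564,600)),cv2.COLOR_RGB2BGR))
E
```

```text
time: 4.53
ee_pos: [0.6357, 0.0111, 0.1816]
orientation: [-3.127, 0.0, 1.551]
force: [-20.6, -0.2, 17.8]
grip_width: -0.0001
finger_force: 10.9
[[-0.00341914 -0.05522725  0.18162733]]
```

View pics/s2.png

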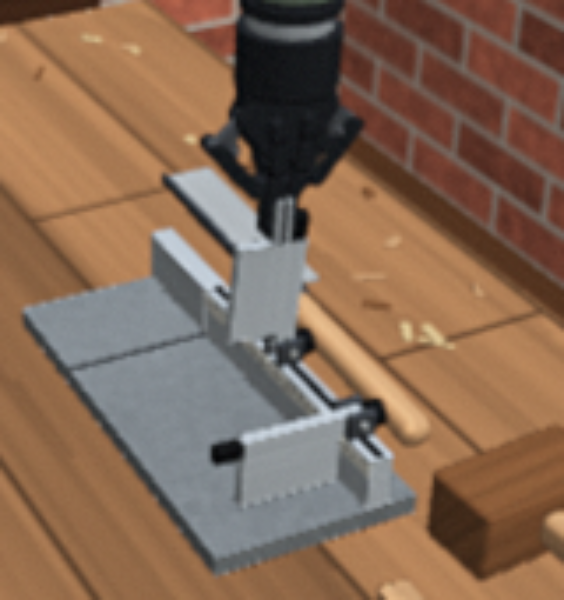

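The view shows the short stop's leaf upright, with the tool pressing it against its limit. Next I'll back off and look at the blanks.

```bash

python3 drive.py '0 -0.035 0 0 0 0;0 -0.05 -0.03 0 0 0;0 -0.06 -0.07 0 0 0;0 -0.06 -0.11 0 0 0;0 -0.06 -0.15 0 0 0'
python3 drive.py '-0.115 0 0 0 0 0;-0.115 0 0 0 0 0;-0.115 0 0 0 0 0' 0.085
python3 drive.py '-0.115 -0.02 0 0 0 0;-0.115 -0.02 0 0 0 0;-0.115 -0.02 0 0 0 0;-0.115 -0.02 0 0 0 0;-0.115 -0.02 0 0 0 0'
python3 - <<'E'
from h import *
o,s=snap('wrist','w3.png');print(o['ee_pos'],o['orientation'])
E
```

```text
time: 5.0
ee_pos: [0.5797, 0.0124, 0.331]
orientation: [-3.139, -0.0, 1.55]
force: [1.2, -0.6, 0.7]
grip_width: -0.0001
finger_force: 0.0
time: 5.25
ee_pos: [0.579, -0.1048, 0.3316]
orientation: [3.139, 0.002, 1.551]
force: [-0.5, 0.1, -0.4]
grip_width: 0.036
finger_force: 0.0
time: 5.67
ee_pos: [0.5556, -0.2193, 0.3295]
orientation: [-3.141, -0.001, 1.546]
force: [0.2, 0.6, -0.8]
grip_width: 0.0849
finger_force: 0.0
[ 0.55559054 -0.21934276  0.32953589] [-3.14066452e+00 -9.49339617e-04  1.54623399e+00]
```

View pics/w3.png

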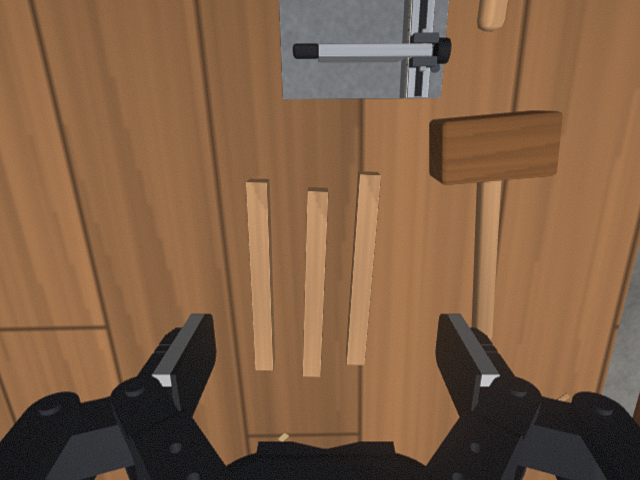

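The three blanks show at columns ~260, 315 and 365, rows 175–375, and the mallet is clear to the right at x>430. Next I'll segment them.

```bash
cat >> h.py <<'E'
def blanks(o,s,roi,z=.024,vis=None):
    u0,v0,u1,v1=roi;im=s['image'][v0:v1,u0:u1]
    lab=cv2.cvtColor(im,cv2.COLOR_RGB2LAB)
    t,m=cv2.threshold(lab[...,0],0,255,cv2.THRESH_OTSU)
    m=cv2.morphologyEx(m,cv2.MORPH_OPEN,np.ones((5,5),np.uint8))
    out=[]
    for c in cv2.findContours(m,cv2.RETR_EXTERNAL,cv2.CHAIN_APPROX_NONE)[0]:
        if cv2.contourArea(c)<1500: continue
        P=ray(s,c[:,0]+[u0,v0],z,o)
        (cx,cy),(w,h),a=cv2.minAreaRect((P[:,:2]*1000).astype(np.float32))
        bx=cv2.boxPoints(((cx,cy),(w,h),a))/1000
        e=[bx[1]-bx[0],bx[2]-bx[1]];d=max(e,key=np.linalg.norm);d=d*np.sign(d[1])
        out.append((np.array([cx,cy])/1000,np.arctan2(-d[0],d[1]),sorted([w,h])))
        print('centre',out[-1][0].round(4),'yaw %.4f'%out[-1][1],'size',np.round(out[-1][2],1),t)
    return out
E
python3 - <<'E'
from h import *
o,s=snap('wrist');blanks(o,s,(225,160,400,400))
E
```

```text
centre [ 0.5376 -0.3589] yaw -0.0659 size [ 23.5 254.2] 137.0
centre [ 0.4715 -0.3466] yaw -0.0408 size [ 23.5 252.7] 137.0
centre [ 0.5973 -0.3412] yaw -0.0666 size [ 23.7 253.9] 137.0
```

```bash
python3 - <<'E'
from h import *
goto([.6011,-.2843,.10],np.pi/2-.0666)
E
```

```text
delta tool [-0.0666  0.0465  0.2298] rz 0.0458
```

```bash

python3 drive.py '-0.067 0.047 0.1 0 0 0.046;-0.067 0.047 0.1 0 0 0.046;-0.067 0.047 0.23 0 0 0.046;-0.067 0.047 0.23 0 0 0.046;-0.067 0.047 0.23 0 0 0.046' 0.05
python3 drive.py '0 0 0 0 0 0;0 0 0 0 0 0;0 0 0 0 0 0'
python3 - <<'E'
from h import *
goto([.6011,-.2843,.013],np.pi/2-.0666)
E
```

```text
time: 6.18
ee_pos: [0.5986, -0.2777, 0.1412]
orientation: [3.141, 0.0, 1.506]
force: [-0.2, 0.1, -0.6]
grip_width: 0.0498
finger_force: 0.0
time: 6.43
ee_pos: [0.599, -0.2786, 0.145]
orientation: [3.139, 0.001, 1.506]
force: [-0.8, -0.0, 1.4]
grip_width: 0.05
finger_force: 0.0
  delta tool [-0.0054  0.0021  0.132 ] rz 0.0014
```

```bash

python3 drive.py '-0.005 0.002 0.04 0 0 0;-0.005 0.002 0.08 0 0 0;-0.005 0.002 0.11 0 0 0;-0.005 0.002 0.125 0 0 0;-0.005 0.002 0.132 0 0 0'
python3 drive.py '0 0 0 0 0 0;0 0 0 0 0 0;0 0 0 0 0 0;0 0 0 0 0 0;0 0 0 0 0 0' 0.01 60
python3 drive.py '0 0 -0.03 0 0 0;0 0 -0.07 0 0 0;0 0 -0.11 0 0 0;0 0 -0.14 0 0 0;0 0 -0.18 0 0 0'
python3 - <<'E'
from h import *
o,s=snap('wrist','w4.png');print(o['ee_pos'],o['orientation'])
# target: blank centre board (-0.085,-0.0175) , grip +0.057
goto(b2w([-.088,.042,.2]),np.pi/2+BY)
E
```

```text
time: 6.85
ee_pos: [0.5997, -0.284, 0.0113]
orientation: [3.141, 0.0, 1.505]
force: [0.0, 0.8, -0.1]
grip_width: 0.0501
finger_force: 0.0
time: 7.27
ee_pos: [0.6016, -0.2858, 0.0144]
orientation: [3.136, 0.003, 1.504]
force: [-0.9, 1.3, 6.4]
grip_width: 0.0227
finger_force: 62.3
time: 7.68
ee_pos: [0.5981, -0.2838, 0.1917]
orientation: [-3.14, -0.001, 1.504]
force: [0.1, -0.6, -1.5]
grip_width: 0.0221
finger_force: 61.4
[ 0.59810203 -0.28382557  0.19165823] [-3.14009430e+00 -8.90201778e-04  1.50368300e+00]
  delta tool [ 0.3926 -0.0763 -0.0008] rz -0.0475
```

View pics/w4.png

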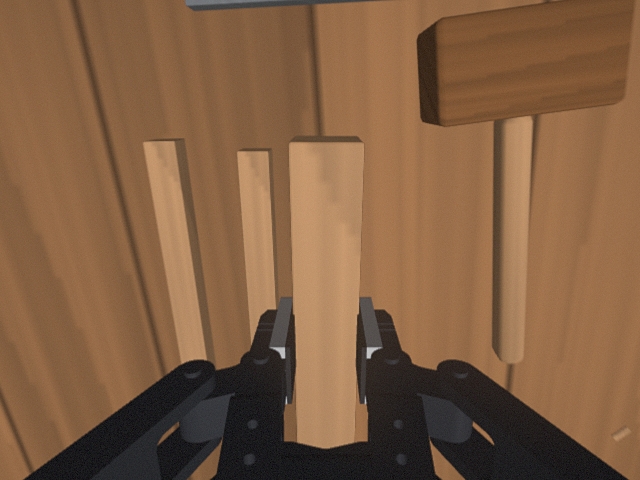

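The blank is held square between the pads. Carrying it to the board.

```bash

python3 drive.py '0.03 -0.02 -0.02 0 0 -0.0475;0.06 -0.045 -0.04 0 0 -0.0475;0.1 -0.065 -0.04 0 0 -0.0475;0.14 -0.076 -0.04 0 0 -0.0475;0.18 -0.076 -0.04 0 0 -0.0475'
python3 drive.py '0.04 0 0 0 0 0;0.08 0 0 0 0 0;0.12 0 0 0 0 0;0.16 0 0 0 0 0;0.2 0 0 0 0 0'
python3 drive.py '0 0 0.03 0 0 0;0 0 0.06 0 0 0;0 0 0.07 0 0 0;0 0 0.07 0 0 0'
python3 - <<'E'
from h import *
o,s=snap('wrist');print(w2b(o['ee_pos']),o['orientation'],o['grip_width'],o['finger_force'])
goto(b2w([-.088,.042,.040]),np.pi/2+BY)
# left end of blank: edge of top face
g=cv2.cvtColor(s['image'],cv2.COLOR_RGB2GRAY).astype(float);print(np.diff(g[100:175,325]).round().astype(int).tolist())
cv2.imwrite('pics/w5.png',cv2.cvtColor(s['image'],cv2.COLOR_RGB2BGR))
E
```

```text
time: 8.15
ee_pos: [0.5332, -0.1016, 0.2319]
orientation: [3.141, 0.001, 1.549]
force: [1.0, -0.7, -1.5]
grip_width: 0.0228
finger_force: 61.4
time: 8.57
ee_pos: [0.5388, 0.0993, 0.2316]
orientation: [3.14, -0.0, 1.551]
force: [1.0, -0.8, -1.5]
grip_width: 0.0228
finger_force: 61.4
time: 8.9
ee_pos: [0.5361, 0.0975, 0.1575]
orientation: [-3.134, 0.0, 1.552]
force: [-0.8, -0.5, -0.9]
grip_width: 0.0224
finger_force: 61.3
[[-0.10471436  0.02914493  0.1574633 ]] [-3.13423298e+00  3.39825655e-04  1.55156202e+00] 0.02243891022659694 61.31948232650757
  delta tool [0.0131 0.0152 0.1197] rz -0.0004
[5, -1, 2, -1, -1, 3, -5, -2, 5, -4, 2, 0, 1, -1, -4, 6, -8, 7, 0, -1, 0, 0, 4, -2, -1, 0, 2, 0, -1, -3, 1, 0, -1, 3, -9, -29, -18, 4, 4, -1, -3, 39, 18, 6, 4, 0, 1, 1, -3, 1, 0, -2, 2, -4, 2, 1, 1, 1, -3, 4, -2, 0, 2, 2, -6, 2, 0, -1, 2, -3, 2, -1, -2, 1]
```

```bash

python3 drive.py '0.013 0.015 0.03 0 0 0;0.013 0.015 0.06 0 0 0;0.013 0.015 0.09 0 0 0;0.013 0.015 0.11 0 0 0;0.013 0.015 0.121 0 0 0'
python3 - <<'E'
from h import *
o=manip.get_obs();print(w2b(o['ee_pos']));goto(b2w([-.036,.042,.036]),np.pi/2+BY)
E
python3 drive.py '0 0.02 0 0 0 0;0 0.04 0 0 0 0;0 0.051 0 0 0 0;0 0.051 0 0 0 0'
python3 - <<'E'
from h import *
o=manip.get_obs();print(w2b(o['ee_pos']),o['force']);goto(b2w([-.036,.030,.032]),np.pi/2+BY)
E
```

```text
time: 9.37
ee_pos: [0.5544, 0.1093, 0.0389]
orientation: [-3.141, 0.0, 1.55]
force: [-0.3, -0.7, -0.5]
grip_width: 0.0226
finger_force: 61.4
[[-0.08666546  0.04133792  0.03889254]]
  delta tool [0.0007 0.0507 0.0028] rz -0.0014
time: 9.7
ee_pos: [0.6108, 0.1083, 0.0431]
orientation: [3.133, -0.0, 1.55]
force: [0.1, 0.7, -0.4]
grip_width: 0.0229
finger_force: 37.5
[[-0.03025212  0.04139278  0.04308306]] [ 0.13708651  0.69384407 -0.36339127]
  delta tool [-0.0114 -0.0058  0.011 ] rz -0.0016
```

```bash

python3 drive.py '0 0 0 0 0 0;0 0 0 0 0 0;0 0 0 0 0 0'
python3 - <<'E'
from h import *
o,s=snap('wrist','w6.png');print(w2b(o['ee_pos']),o['force'],o['orientation']);goto(b2w([-.036,.030,.0335]),np.pi/2+BY)
E
```

```text
time: 9.95
ee_pos: [0.6046, 0.109, 0.0401]
orientation: [-3.141, -0.0, 1.551]
force: [-0.3, 0.1, -0.7]
grip_width: 0.0225
finger_force: 64.6
[[-0.03643321  0.04204082  0.040145  ]] [-0.2910113   0.0526281  -0.66991614] [-3.14123845e+00 -7.75227362e-06  1.55111262e+00]
  delta tool [-0.0121  0.0005  0.0065] rz -0.0
```

View pics/w6.png

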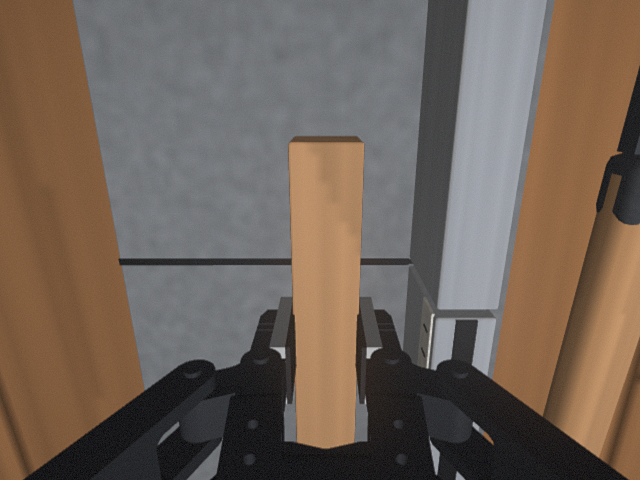

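The blank is aligned with the fence, with its left end at row 142 and the kerf line crossing it at row 262. Lowering it and sliding it to the stop.

```bash

python3 drive.py '0 0 0.004 0 0 0;0 0 0.006 0 0 0;0 0 0.007 0 0 0;0 0 0.007 0 0 0'
python3 drive.py '-0.004 0 0 0 0 0;-0.008 0 0 0 0 0;-0.01 0 0 0 0 0;-0.011 0 0 0 0 0;-0.012 0 0 0 0 0'
python3 drive.py '-0.001 0 0 0 0 0;-0.002 0 0 0 0 0;-0.003 0 0 0 0 0;-0.003 0 0 0 0 0'
python3 -c "
from h import *
o=manip.get_obs();print(w2b(o['ee_pos']),o['force'])"
```

```text
time: 10.33
ee_pos: [0.6048, 0.1092, 0.0325]
orientation: [-3.141, 0.0, 1.551]
force: [-0.4, 0.9, -0.9]
grip_width: 0.0226
finger_force: 64.9
time: 10.75
ee_pos: [0.6051, 0.0968, 0.0327]
orientation: [3.142, -0.0, 1.551]
force: [0.2, 0.9, -0.4]
grip_width: 0.0225
finger_force: 64.9
time: 11.08
ee_pos: [0.605, 0.0956, 0.0328]
orientation: [3.141, -0.003, 1.551]
force: [-0.3, 4.7, -0.9]
grip_width: 0.0224
finger_force: 64.9
[[-0.03578646  0.0285819   0.03279721]] [-0.32225633  4.71116395 -0.87515065]
```

```bash

python3 drive.py '0 0 0 0 0 0;0 0 0 0 0 0;0 0 0 0 0 0' 0.034
python3 drive.py '0 0 -0.02 0 0 0;0 0 -0.04 0 0 0;0 -0.02 -0.04 0 0 0;0 -0.05 -0.04 0 0 0;0 -0.05 -0.04 0 0 0'
python3 drive.py '0 0 0 0 0 0;0 0 0 0 0 0;0 0 0.02 0 0 0;0 0 0.04 0 0 0;0 0 0.04 0 0 0' 0 30
python3 -c "
from h import *
o=manip.get_obs();print(w2b(o['ee_pos']),o['force']);goto(b2w([-.0385,.0286,.032]),np.pi/2+BY)"
```

```text
time: 11.33
ee_pos: [0.6051, 0.0938, 0.0327]
orientation: [3.141, 0.001, 1.551]
force: [-0.1, 0.2, -0.1]
grip_width: 0.0338
finger_force: 0.0
time: 11.75
ee_pos: [0.5478, 0.0951, 0.0707]
orientation: [-3.132, 0.001, 1.552]
force: [-0.5, -0.2, -1.0]
grip_width: 0.0341
finger_force: 0.0
time: 12.17
ee_pos: [0.5534, 0.0948, 0.0296]
orientation: [-3.136, 0.0, 1.551]
force: [-0.8, 0.4, -0.6]
grip_width: 0.0005
finger_force: 0.0
[[-0.08738243  0.02675712  0.02958611]] [-0.82466029  0.43250902 -0.56166119]
  delta tool [ 0.0019  0.0489 -0.0027] rz -0.0003
```

```bash

python3 drive.py '0 0.012 0 0 0 0;0 0.024 0 0 0 0;0 0.03 0 0 0 0;0 0.035 0 0 0 0;0 0.04 0 0 0 0'
python3 drive.py '0 0.003 0 0 0 0;0 0.006 0 0 0 0;0 0.009 0 0 0 0;0 0.011 0 0 0 0;0 0.013 0 0 0 0'
python3 - <<'E'
from h import *
o,s=snap('wrist','w7.png');print(w2b(o['ee_pos']),o['force'])
E
```

```text
time: 12.58
ee_pos: [0.5957, 0.0943, 0.0332]
orientation: [-3.142, -0.0, 1.551]
force: [-3.1, -0.0, 1.8]
grip_width: 0.0
finger_force: 1.9
time: 13.0
ee_pos: [0.5976, 0.0947, 0.031]
orientation: [-3.117, 0.0, 1.552]
force: [-26.6, 0.5, 20.8]
grip_width: -0.0
finger_force: 14.0
[[-0.04317767  0.02756904  0.03102246]] [-26.62413162   0.48176822  20.82766424]
```

```bash

python3 drive.py '0 -0.03 0 0 0 0;0 -0.05 -0.03 0 0 0;0 -0.05 -0.07 0 0 0;0 -0.05 -0.11 0 0 0;0.03 -0.05 -0.14 0 0 0' 0.085
python3 drive.py '0.02 0 -0.04 0 0 0;0.04 0.02 -0.08 0 0 0;0.05 0.03 -0.12 0 0 0;0.05 0.04 -0.15 0 0 0;0.05 0.04 -0.16 0 0 0'
python3 drive.py '0 0 0 0 0 0;0 0 0 0 0 0'
python3 - <<'E'
from h import *
o,s=snap('wrist','w8.png');print(o['ee_pos'],o['orientation'])
E
```

```text
time: 13.47
ee_pos: [0.5597, 0.1211, 0.1756]
orientation: [3.138, 0.003, 1.547]
force: [1.8, 0.6, -0.1]
grip_width: 0.0606
finger_force: 0.0
time: 13.88
ee_pos: [0.6038, 0.1751, 0.341]
orientation: [3.126, -0.002, 1.553]
force: [0.6, -0.1, 2.0]
grip_width: 0.0852
finger_force: 0.0
time: 14.05
ee_pos: [0.5994, 0.1736, 0.3322]
orientation: [3.141, 0.0, 1.551]
force: [-0.4, -0.2, -1.7]
grip_width: 0.0853
finger_force: 0.0
[0.5994253  0.17364878 0.33220995] [3.14093372e+00 1.29226456e-05 1.55129271e+00]
```

View pics/w8.png

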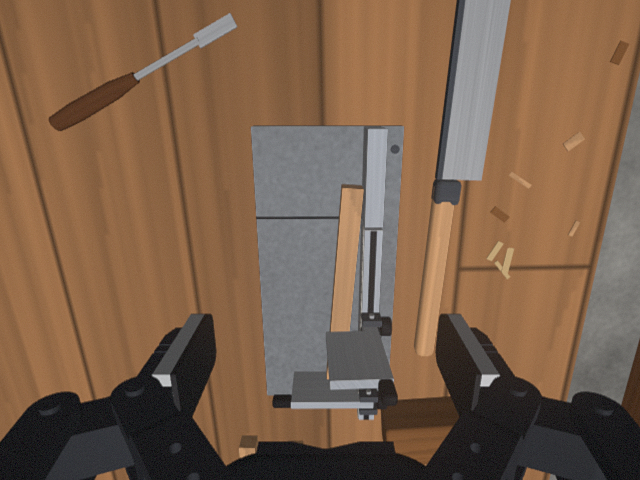

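The blank's left end is at the fence (352,188), but its right end has swung out near (330,340). I'll push it in at y≈-0.108 too, between the stops.

```bash
python3 - <<'E'
from h import *
o,s=snap('wrist');im=s['image'];g=cv2.cvtColor(im,cv2.COLOR_RGB2HSV)
for v in range(195,330,30):
    c=np.where(g[v,320:372,1]>90)[0]+320; print(v,w2b(ray(s,[(c[0],v),(c[-1],v)],.042,o)).round(4)[:,:2].tolist())
goto(b2w([-.105,-.108,.2]),np.pi/2+BY)
E
```

```text
195 [[-0.0253, 0.0925], [-0.0023, 0.0925]]
225 [[-0.0271, 0.058], [-0.0046, 0.058]]
255 [[-0.029, 0.0216], [-0.007, 0.0216]]
285 [[-0.0321, -0.0167], [-0.0095, -0.0167]]
315 [[-0.0355, -0.0573], [-0.0122, -0.0572]]
  delta tool [-0.214  -0.06    0.1296] rz -0.0003
```

```bash

python3 drive.py '-0.04 -0.03 0 0 0 0;-0.08 -0.06 0 0 0 0;-0.12 -0.06 0.03 0 0 0;-0.16 -0.06 0.05 0 0 0;-0.2 -0.06 0.06 0 0 0' 0
python3 drive.py '-0.014 0 0.04 0 0 0;-0.014 0 0.08 0 0 0;-0.014 0 0.12 0 0 0;-0.014 0 0.16 0 0 0;-0.014 0 0.19 0 0 0'
python3 drive.py '0 0 0.02 0 0 0;0 0 0.04 0 0 0;0 0 0.044 0 0 0;0 0 0.044 0 0 0'
python3 -c "
from h import *
o=manip.get_obs();print(w2b(o['ee_pos']),o['force']);goto(b2w([-.0435,-.108,.033]),np.pi/2+BY)"
```

```text
time: 14.57
ee_pos: [0.533, -0.0046, 0.2751]
orientation: [-3.135, -0.001, 1.552]
force: [1.5, -1.0, -0.2]
grip_width: 0.0255
finger_force: 0.0
time: 14.98
ee_pos: [0.5311, -0.0176, 0.0834]
orientation: [-3.132, -0.002, 1.55]
force: [0.1, -0.4, -0.5]
grip_width: -0.0002
finger_force: 0.0
time: 15.32
ee_pos: [0.5322, -0.0174, 0.0419]
orientation: [-3.133, -0.001, 1.551]
force: [0.1, -0.6, -0.7]
grip_width: 0.0002
finger_force: 0.0
[[-0.10637688 -0.08578275  0.04185534]] [ 0.14531219 -0.55084142 -0.66756686]
  delta tool [-0.0222  0.063   0.0083] rz -0.0004
```

```bash

python3 drive.py '-0.022 0 0.008 0 0 0;-0.022 0 0.008 0 0 0;-0.022 0.02 0.008 0 0 0;-0.022 0.03 0.008 0 0 0;-0.022 0.038 0.008 0 0 0'
python3 drive.py '0 0.006 0 0 0 0;0 0.012 0 0 0 0;0 0.018 0 0 0 0;0 0.022 0 0 0 0;0 0.024 0 0 0 0'
python3 drive.py '0 0.003 0 0 0 0;0 0.005 0 0 0 0;0 0.005 0 0 0 0'
python3 -c "
from h import *
o=manip.get_obs();print(w2b(o['ee_pos']),o['force'])"
```

```text
time: 15.73
ee_pos: [0.5755, -0.0408, 0.0389]
orientation: [3.139, 0.0, 1.551]
force: [0.1, -0.6, 0.0]
grip_width: -0.0001
finger_force: 0.0
time: 16.15
ee_pos: [0.5981, -0.0411, 0.0374]
orientation: [-3.142, 0.0, 1.551]
force: [-0.1, -0.5, 1.5]
grip_width: 0.0001
finger_force: 0.3
time: 16.4
ee_pos: [0.6003, -0.0409, 0.0369]
orientation: [-3.135, -0.001, 1.552]
force: [-6.6, -0.2, 5.3]
grip_width: -0.0003
finger_force: 3.3
[[-0.03775374 -0.10797069  0.03691116]] [-6.55578185 -0.15680673  5.28863478]
```

```bash

python3 drive.py '0 -0.03 0 0 0 0;0 -0.06 0 0 0 0;0 -0.07 -0.04 0 0 0;0 -0.07 -0.08 0 0 0;0 -0.07 -0.12 0 0 0' 0.085
python3 drive.py '-0.03 0 -0.03 0 0 0;-0.06 0.02 -0.06 0 0 0;-0.09 0.02 -0.09 0 0 0;-0.12 0.02 -0.12 0 0 0;-0.14 0.02 -0.15 0 0 0'
python3 drive.py '0 0 0 0 0 0;0 0 0 0 0 0'
python3 - <<'E'
from h import *
o,s=snap('wrist','w9.png');print(o['ee_pos'],o['orientation'])
B=blanks(o,s,(225,120,400,390))
for c,y,_ in B: goto([c[0]-np.sin(y)*.057,c[1]+np.cos(y)*.057,.1],np.pi/2+y)
E
```

```text
time: 16.82
ee_pos: [0.5304, -0.0394, 0.1572]
orientation: [-3.138, -0.001, 1.551]
force: [1.8, -0.5, 0.5]
grip_width: 0.0602
finger_force: 0.0
time: 17.23
ee_pos: [0.5494, -0.1811, 0.3069]
orientation: [-3.14, -0.0, 1.551]
force: [1.0, -0.3, -0.8]
grip_width: 0.0849
finger_force: 0.0
time: 17.4
ee_pos: [0.5513, -0.1816, 0.3095]
orientation: [3.136, 0.003, 1.549]
force: [-0.2, 1.2, -0.7]
grip_width: 0.085
finger_force: 0.0
[ 0.5513362  -0.1815968   0.30949539] [3.13550352e+00 2.65723253e-03 1.54867759e+00]
centre [ 0.5385 -0.343 ] yaw -0.0653 size [ 23.4 223.2] 140.0
centre [ 0.4717 -0.3359] yaw -0.0409 size [ 23.5 232.9] 140.0
  delta tool [-0.1061 -0.0062  0.207 ] rz 0.0446
  delta tool [-0.1004 -0.0744  0.2069] rz 0.0201
```

```bash
python3 drive.py '-0.03 0 0.03 0 0 0.045;-0.06 -0.005 0.06 0 0 0.045;-0.1 -0.01 0.1 0 0 0.045;-0.12 -0.01 0.14 0 0 0.045;-0.12 -0.01 0.17 0 0 0.045' 0.05
python3 drive.py '0 0 0 0 0 0;0 0 0 0 0 0'
python3 - <<'E'
from h import *
goto([.5414,-.302,.0135],np.pi/2-.0656)
E
```

```text
time: 17.87
ee_pos: [0.5373, -0.2998, 0.1402]
orientation: [3.141, 0.001, 1.505]
force: [0.6, -1.1, 0.9]
grip_width: 0.0503
finger_force: 0.0
time: 18.03
ee_pos: [0.5346, -0.295, 0.1369]
orientation: [-3.132, -0.007, 1.506]
force: [0.5, 0.5, 0.1]
grip_width: 0.0501
finger_force: 0.0
  delta tool [-0.0074  0.0083  0.1233] rz 0.0011
```

```bash

python3 drive.py '-0.004 0.004 0.04 0 0 0;-0.004 0.004 0.08 0 0 0;-0.004 0.004 0.105 0 0 0;-0.004 0.004 0.118 0 0 0;-0.004 0.004 0.125 0 0 0'
python3 drive.py '0 0 0 0 0 0;0 0 0 0 0 0;0 0 0 0 0 0;0 0 0 0 0 0;0 0 0 0 0 0' 0.01 60
python3 drive.py '0 0 -0.03 0 0 0;0 0 -0.07 0 0 0;0 0 -0.11 0 0 0;0 0 -0.15 0 0 0;0 0 -0.19 0 0 0'
python3 drive.py '0 0 -0.03 0 0 -0.046;0 0 -0.03 0 0 -0.046'
python3 - <<'E'
from h import *
o=manip.get_obs();print(o['grip_width'],o['finger_force'])
goto(b2w([-.1,.042,.23]),np.pi/2+BY)
E
```

```text
time: 18.45
ee_pos: [0.5418, -0.3008, 0.0167]
orientation: [-3.141, -0.001, 1.508]
force: [-0.2, 0.9, 0.1]
grip_width: 0.0497
finger_force: 0.0
time: 18.87
ee_pos: [0.5436, -0.3035, 0.02]
orientation: [3.137, 0.003, 1.506]
force: [0.7, 1.8, 6.7]
grip_width: 0.0223
finger_force: 61.9
time: 19.28
ee_pos: [0.5411, -0.3022, 0.2093]
orientation: [3.141, 0.0, 1.506]
force: [1.7, -0.4, -1.5]
grip_width: 0.0222
finger_force: 61.0
time: 19.45
ee_pos: [0.5453, -0.3053, 0.2475]
orientation: [3.127, 0.01, 1.553]
force: [1.4, -1.5, -0.1]
grip_width: 0.0221
finger_force: 61.0
0.022115844163124666 61.027783155441284
  delta tool [ 0.4156 -0.0117  0.013 ] rz 0.0021
```

```bash

python3 drive.py '0.03 -0.01 0 0 0 0;0.07 -0.01 0 0 0 0;0.11 -0.01 0 0 0 0;0.15 -0.01 0 0 0 0;0.19 -0.01 0 0 0 0'
python3 drive.py '0.04 0 0 0 0 0;0.08 0 0 0 0 0;0.12 0 0 0 0 0;0.16 0 0 0 0 0;0.2 0 0 0 0 0'
python3 drive.py '0.026 0 0 0 0 0;0.026 0 0.04 0 0 0;0.026 0 0.08 0 0 0;0.026 0 0.12 0 0 0;0.026 0 0.15 0 0 0'
python3 drive.py '0 0 0.01 0 0 0;0 0 0.01 0 0 0'
python3 - <<'E'
from h import *
o=manip.get_obs();print(w2b(o['ee_pos']),o['orientation'],o['finger_force'])
goto(b2w([-.096,.042,.045]),np.pi/2+BY)
E
```

```text
time: 19.87
ee_pos: [0.5343, -0.1106, 0.2368]
orientation: [-3.141, -0.0, 1.551]
force: [0.6, 0.6, -0.2]
grip_width: 0.0224
finger_force: 61.0
time: 20.28
ee_pos: [0.5381, 0.0896, 0.2369]
orientation: [3.142, 0.0, 1.552]
force: [1.4, -0.8, -0.5]
grip_width: 0.0222
finger_force: 61.0
time: 20.7
ee_pos: [0.537, 0.1141, 0.0838]
orientation: [-3.138, 0.0, 1.553]
force: [-1.4, -0.7, -1.4]
grip_width: 0.0221
finger_force: 60.9
time: 20.87
ee_pos: [0.5359, 0.1135, 0.0736]
orientation: [-3.134, 0.001, 1.552]
force: [-0.4, 0.4, -1.4]
grip_width: 0.0227
finger_force: 60.9
[[-0.10524496  0.04520282  0.07355175]] [-3.13353663e+00  5.71121934e-04  1.55202994e+00] 60.89616894721985
  delta tool [-0.0032  0.0095  0.0285] rz 0.0007
```

```bash

python3 drive.py '-0.003 0 0.01 0 0 0;-0.003 0.01 0.02 0 0 0;-0.003 0.02 0.03 0 0 0;-0.003 0.035 0.031 0 0 0;-0.003 0.045 0.031 0 0 0'
python3 drive.py '0 0 0 0 0 0;0 0 0 0 0 0;0 0 0.003 0 0 0;0 0 0.006 0 0 0'
python3 -c "
from h import *
o=manip.get_obs();print(w2b(o['ee_pos']),o['force'],o['finger_force'])"
```

```text
time: 21.28
ee_pos: [0.5872, 0.1096, 0.0481]
orientation: [3.136, -0.0, 1.552]
force: [0.4, -0.6, -1.3]
grip_width: 0.0224
finger_force: 60.9
time: 21.62
ee_pos: [0.5843, 0.11, 0.0409]
orientation: [3.14, -0.0, 1.552]
force: [1.1, -0.4, -0.6]
grip_width: 0.022
finger_force: 60.9
[[-0.05678617  0.0425515   0.04087674]] [ 1.08809967 -0.35026651 -0.60919218] 60.942227840423584
```

Now down to touch, back 2 mm in x, then slide to the stop.

```bash

python3 drive.py '0 -0.002 0.002 0 0 0;0 -0.002 0.004 0 0 0;0 -0.002 0.005 0 0 0;0 -0.002 0.005 0 0 0'
python3 drive.py '0 0 0.001 0 0 0;0 0 0.002 0 0 0;0 0 0.002 0 0 0'
python3 drive.py '-0.004 0 0 0 0 0;-0.008 0 0 0 0 0;-0.01 0 0 0 0 0;-0.011 0 0 0 0 0;-0.012 0 0 0 0 0'
python3 -c "
from h import *
o=manip.get_obs();print(w2b(o['ee_pos']),o['force'],o['finger_force'])"
```

```text
time: 21.95
ee_pos: [0.5818, 0.11, 0.0379]
orientation: [-3.141, 0.001, 1.553]
force: [-6.6, -1.0, 16.0]
grip_width: 0.0227
finger_force: 63.0
time: 22.2
ee_pos: [0.5818, 0.11, 0.0378]
orientation: [-3.14, 0.001, 1.553]
force: [-12.4, -2.3, 27.3]
grip_width: 0.0224
finger_force: 64.3
time: 22.62
ee_pos: [0.5855, 0.1014, 0.0379]
orientation: [3.133, -0.006, 1.552]
force: [0.2, 9.5, 15.6]
grip_width: 0.0227
finger_force: 63.0
[[-0.05534677  0.03399775  0.03792738]] [ 0.17433369  9.51676451 15.64008933] 63.0172061920166
```

```bash

python3 drive.py '0 0 -0.003 0 0 0;0 0 -0.004 0 0 0'
python3 drive.py '-0.001 0 0 0 0 0;-0.002 0 0 0 0 0;-0.002 0 0 0 0 0'
python3 -c "
from h import *
o=manip.get_obs();print(w2b(o['ee_pos']),o['force'],o['finger_force'],o['orientation'])"
```

```text
time: 22.78
ee_pos: [0.5822, 0.0984, 0.0381]
orientation: [3.14, 0.0, 1.553]
force: [0.2, 0.2, -1.5]
grip_width: 0.0224
finger_force: 61.0
time: 23.03
ee_pos: [0.5824, 0.0968, 0.0379]
orientation: [3.14, -0.002, 1.552]
force: [-0.5, 3.4, 6.2]
grip_width: 0.0223
finger_force: 61.9
[[-0.05841158  0.02933707  0.03791389]] [-0.52150014  3.35532809  6.15632961] 61.86497926712036 [ 3.14026287e+00 -1.67514597e-03  1.55183791e+00]
```

```bash

python3 drive.py '0.002 0 0 0 0 0;0.002 0 0 0 0 0;0.002 0 0 0 0 0' 0.034
python3 drive.py '0 0 -0.02 0 0 0;0 0 -0.04 0 0 0;0 -0.02 -0.04 0 0 0;0 -0.055 -0.04 0 0 0;0 -0.055 -0.04 0 0 0'
python3 drive.py '0 0 0 0 0 0;0 0 0 0 0 0;0 0 0.02 0 0 0;0 0 0.042 0 0 0;0 0 0.042 0 0 0' 0 30
python3 -c "
from h import *
o=manip.get_obs();print(w2b(o['ee_pos']),o['force']);goto(b2w([-.066,.03,.035]),np.pi/2+BY)"
```

```text
time: 23.28
ee_pos: [0.581, 0.0977, 0.0361]
orientation: [-3.14, 0.001, 1.552]
force: [0.7, 0.8, 0.6]
grip_width: 0.034
finger_force: 0.0
time: 23.7
ee_pos: [0.5168, 0.099, 0.0732]
orientation: [-3.126, 0.001, 1.553]
force: [-1.9, -0.8, -2.4]
grip_width: 0.0343
finger_force: 0.0
time: 24.12
ee_pos: [0.5252, 0.0987, 0.0318]
orientation: [-3.136, 0.0, 1.552]
force: [-0.9, 0.0, -0.3]
grip_width: 0.0
finger_force: 0.0
[[-0.11561011  0.0301157   0.03180423]] [-0.88432771  0.00672018 -0.25110368]
  delta tool [-0.0001  0.0496 -0.0035] rz 0.0006
```

```bash

python3 drive.py '0 0.012 -0.003 0 0 0;0 0.024 -0.003 0 0 0;0 0.032 -0.003 0 0 0;0 0.039 -0.003 0 0 0;0 0.046 -0.003 0 0 0'
python3 drive.py '0 0.003 0 0 0 0;0 0.003 0 0 0 0'
python3 drive.py '0 -0.03 0 0 0 0;-0.03 -0.055 0 0 0 0;-0.07 -0.055 0 0 0 0;-0.11 -0.055 0 0 0 0;-0.137 -0.055 0 0 0 0'
python3 drive.py '0 0 0 0 0 0;0 0.01 0 0 0 0;0 0.02 0 0 0 0'
python3 -c "
from h import *
o=manip.get_obs();print(w2b(o['ee_pos']),o['force']);goto(b2w([-.062,-.108,.035]),np.pi/2+BY)"
```

```text
time: 24.53
ee_pos: [0.5734, 0.0984, 0.0387]
orientation: [-3.14, -0.0, 1.552]
force: [-8.7, 0.6, 7.9]
grip_width: -0.0001
finger_force: 6.3
time: 24.7
ee_pos: [0.5737, 0.0983, 0.0386]
orientation: [-3.135, 0.0, 1.552]
force: [-8.1, 0.8, 10.4]
grip_width: -0.0002
finger_force: 6.1
time: 25.12
ee_pos: [0.5183, -0.0404, 0.0385]
orientation: [3.141, 0.001, 1.552]
force: [0.0, 0.7, 0.2]
grip_width: 0.0001
finger_force: 0.0
time: 25.37
ee_pos: [0.5389, -0.0382, 0.0381]
orientation: [-3.142, -0.0, 1.551]
force: [0.1, -0.7, -0.5]
grip_width: -0.0
finger_force: 0.0
[[-0.09924047 -0.10641806  0.0381496 ]] [ 0.08124417 -0.68653405 -0.52247115]
  delta tool [-0.0016  0.0372  0.0031] rz -0.0001
```

```bash

python3 drive.py '0 0.01 0 0 0 0;0 0.018 0 0 0 0;0 0.026 0 0 0 0;0 0.034 0 0 0 0;0 0.038 0 0 0 0'
python3 drive.py '0 0.002 0 0 0 0;0 0.004 0 0 0 0;0 0.004 0 0 0 0'
python3 -c "
from h import *
o=manip.get_obs();print(w2b(o['ee_pos']),o['force'])"
python3 drive.py '0 -0.03 0 0 0 0;0 -0.055 0 0 0 0;0 -0.055 -0.04 0 0 0;0 -0.055 -0.08 0 0 0;0 -0.055 -0.12 0 0 0' 0.085
python3 drive.py '0.04 0.01 -0.04 0 0 0;0.08 0.03 -0.08 0 0 0;0.12 0.05 -0.12 0 0 0;0.16 0.07 -0.15 0 0 0;0.19 0.09 -0.18 0 0 0'
python3 drive.py '0.01 0 0 0 0 0;0.02 0 0 0 0 0;0.02 0 0 0 0 0'
python3 - <<'E'
from h import *
o,s=snap('wrist','w10.png');print(o['ee_pos'],o['orientation'])
h=cv2.cvtColor(s['image'],cv2.COLOR_RGB2HSV);K=s['intrinsics']
for yb in (.095,.07,.03,0,-.03):
    v=int(proj(s,b2w([-.03,yb,.042]),o)[0,1]);c=np.where(h[v,290:380,1]>90)[0]+290
    print(v,np.diff(c).max(),w2b(ray(s,[(c[0]-.5,v),(c[-1]+.5,v)],.042,o)).round(4)[:,:2].tolist())
E
```

```text
time: 25.78
ee_pos: [0.5765, -0.038, 0.0378]
orientation: [-3.139, -0.001, 1.553]
force: [-7.6, 0.5, 4.3]
grip_width: 0.0001
finger_force: 4.0
time: 26.03
ee_pos: [0.5766, -0.0381, 0.0374]
orientation: [-3.132, -0.001, 1.553]
force: [-8.6, 0.3, 7.3]
grip_width: 0.0001
finger_force: 4.9
[[-0.06160141 -0.10562457  0.03735601]] [-8.60220533  0.31663628  7.25175562]
time: 26.45
ee_pos: [0.5234, -0.0374, 0.158]
orientation: [-3.138, -0.001, 1.552]
force: [2.2, -1.1, 0.1]
grip_width: 0.0603
finger_force: 0.0
time: 26.87
ee_pos: [0.5918, 0.1054, 0.2966]
orientation: [3.141, -0.0, 1.552]
force: [0.4, 0.3, 1.0]
grip_width: 0.0847
finger_force: 0.0
time: 27.12
ee_pos: [0.5911, 0.1255, 0.2936]
orientation: [-3.14, -0.0, 1.555]
force: [0.8, -0.1, -1.0]
grip_width: 0.0848
finger_force: 0.0
[0.59112043 0.12545582 0.29364473] [-3.13960089e+00 -3.99947852e-04  1.55464574e+00]
152 1 [[-0.0487, 0.0955], [-0.0013, 0.0957]]
178 1 [[-0.0486, 0.0702], [-0.0011, 0.0703]]
217 1 [[-0.0484, 0.0301], [-0.0004, 0.0302]]
244 1 [[-0.0483, 0.0007], [-0.0012, 0.0009]]
270 1 [[-0.0482, -0.0289], [-0.001, -0.0288]]
```

View pics/w10.png

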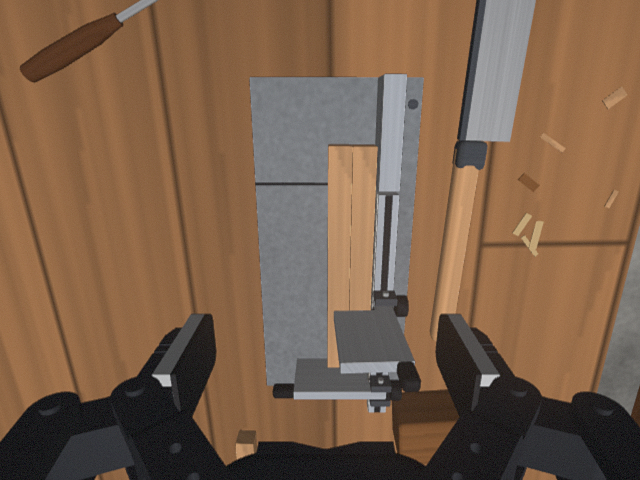

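The two blanks lie tight and parallel (columns 328–377), with both left ends at row 146. Next is the third blank.

```bash

python3 drive.py '-0.04 -0.02 0 0 0 0;-0.08 -0.04 0 0 0 0.02;-0.12 -0.06 0 0 0 0.02;-0.16 -0.07 0 0 0 0.02;-0.2 -0.08 0 0 0 0.02'
python3 drive.py '-0.04 -0.01 0 0 0 0;-0.08 -0.02 0 0 0 0;-0.12 -0.025 0 0 0 0;-0.15 -0.025 0 0 0 0;-0.15 -0.025 0 0 0 0'
python3 - <<'E'
from h import *
o,s=snap('wrist');print(o['ee_pos'])
B=blanks(o,s,(200,100,420,400))
for c,y,_ in B: goto([c[0]-np.sin(y)*.057,c[1]+np.cos(y)*.057,.1],np.pi/2+y)
goto([.4738,-.2896,.1],np.pi/2-.0408)
E
```

```text
time: 27.58
ee_pos: [0.5073, -0.0689, 0.2926]
orientation: [-3.138, -0.0, 1.532]
force: [0.6, -1.5, 0.4]
grip_width: 0.0852
finger_force: 0.0
time: 28.0
ee_pos: [0.4767, -0.2218, 0.2927]
orientation: [-3.138, 0.002, 1.524]
force: [-0.7, -0.3, -1.4]
grip_width: 0.085
finger_force: 0.0
[ 0.47670262 -0.22176534  0.29266288]
centre [ 0.4713 -0.347 ] yaw -0.0400 size [ 23.5 253. ] 140.0
  delta tool [-0.0714  0.0004  0.1925] rz -0.0054
  delta tool [-0.071   0.0006  0.1925] rz -0.0046
```

```bash

python3 drive.py '-0.04 0 0.03 0 0 -0.005;-0.07 0 0.06 0 0 -0.005;-0.071 0 0.1 0 0 -0.005;-0.071 0 0.14 0 0 -0.005;-0.071 0 0.17 0 0 -0.005' 0.05
python3 drive.py '0 0 0 0 0 0;0 0 0 0 0 0;0 0 0 0 0 0'
python3 - <<'E'
from h import *
goto([.4736,-.290,.0155],np.pi/2-.0405)
E
```

```text
time: 28.47
ee_pos: [0.4744, -0.2855, 0.1207]
orientation: [-3.137, -0.003, 1.536]
force: [-0.2, -0.3, -0.1]
grip_width: 0.0498
finger_force: 0.0
time: 28.72
ee_pos: [0.4777, -0.287, 0.1263]
orientation: [3.14, 0.001, 1.538]
force: [0.4, 0.3, 0.3]
grip_width: 0.0499
finger_force: 0.0
  delta tool [-0.003  -0.0042  0.1108] rz 0.0075
```

```bash

python3 drive.py '-0.003 -0.003 0.04 0 0 0.007;-0.003 -0.003 0.08 0 0 0.007;-0.003 -0.003 0.1 0 0 0.007;-0.003 -0.003 0.107 0 0 0.007;-0.003 -0.003 0.11 0 0 0.007'
python3 drive.py '0 0 0 0 0 0;0 0 0 0 0 0;0 0 0 0 0 0;0 0 0 0 0 0;0 0 0 0 0 0' 0.01 60
python3 drive.py '0 0 -0.03 0 0 0;0 0 -0.07 0 0 0;0 0 -0.11 0 0 0;0 0 -0.15 0 0 0;0 0 -0.19 0 0 0'
python3 drive.py '0.02 0.01 -0.03 0 0 -0.021;0.06 0.02 -0.03 0 0 -0.021;0.1 0.03 -0.03 0 0 -0.021;0.14 0.04 -0.03 0 0 -0.021;0.18 0.05 -0.03 0 0 -0.021'
python3 - <<'E'
from h import *
o=manip.get_obs();print(o['grip_width'],o['finger_force'])
goto(b2w([-.105,.042,.23]),np.pi/2+BY)
E
```

```text
time: 29.13
ee_pos: [0.475, -0.2903, 0.016]
orientation: [3.14, 0.001, 1.531]
force: [-0.3, 0.1, -0.6]
grip_width: 0.05
finger_force: 0.0
time: 29.55
ee_pos: [0.4763, -0.2916, 0.018]
orientation: [3.136, 0.004, 1.53]
force: [0.5, 0.7, 7.9]
grip_width: 0.0222
finger_force: 61.7
time: 29.97
ee_pos: [0.4738, -0.2896, 0.2077]
orientation: [3.14, 0.001, 1.53]
force: [1.0, -1.2, -0.7]
grip_width: 0.0222
finger_force: 60.7
time: 30.38
ee_pos: [0.5316, -0.1104, 0.2364]
orientation: [3.139, 0.001, 1.55]
force: [0.7, -0.5, -2.0]
grip_width: 0.0222
finger_force: 60.7
0.0222174659230143 60.74715614318848
  delta tool [ 0.2208 -0.      0.0062] rz -0.0009
```

```bash

python3 drive.py '0.04 0 0 0 0 0;0.08 0 0 0 0 0;0.12 0 0 0 0 0;0.16 0 0 0 0 0;0.2 0 0 0 0 0'
python3 drive.py '0.021 0 0.02 0 0 0;0.021 0 0.06 0 0 0;0.021 0 0.1 0 0 0;0.021 0 0.14 0 0 0;0.021 0 0.17 0 0 0'
python3 drive.py '0 0 0.01 0 0 0;0 0 0.02 0 0 0;0 0 0.022 0 0 0;0 0 0.022 0 0 0'
python3 - <<'E'
from h import *
o=manip.get_obs();print(w2b(o['ee_pos']),o['finger_force'],o['force'])
goto(b2w([-.083,.042,.040]),np.pi/2+BY)
E
```

```text
time: 30.8
ee_pos: [0.5348, 0.0901, 0.236]
orientation: [3.139, -0.0, 1.551]
force: [0.3, -0.6, -1.1]
grip_width: 0.0226
finger_force: 60.7
time: 31.22
ee_pos: [0.534, 0.1095, 0.0627]
orientation: [-3.14, 0.0, 1.552]
force: [0.3, -0.6, -1.1]
grip_width: 0.0221
finger_force: 60.7
time: 31.55
ee_pos: [0.5368, 0.109, 0.0441]
orientation: [3.139, -0.0, 1.551]
force: [0.0, -0.4, -0.5]
grip_width: 0.0228
finger_force: 60.7
[[-0.10421528  0.04071032  0.04410723]] 60.67064881324768 [ 0.00477533 -0.43168966 -0.5173562 ]
  delta tool [0.0013 0.0212 0.0042] rz -0.0002
```

```bash

python3 drive.py '0 0.01 0.002 0 0 0;0 0.02 0.004 0 0 0;0 0.0215 0.005 0 0 0;0 0.0215 0.006 0 0 0;0 0.0215 0.006 0 0 0'
python3 drive.py '-0.004 0 0 0 0 0;-0.008 0 0 0 0 0;-0.01 0 0 0 0 0;-0.011 0 0 0 0 0;-0.012 0 0 0 0 0'
python3 drive.py '-0.001 0 0 0 0 0;-0.002 0 0 0 0 0;-0.002 0 0 0 0 0'
python3 -c "
from h import *
o=manip.get_obs();print(w2b(o['ee_pos']),o['force'],o['finger_force'],o['orientation'])"
```

```text
time: 31.97
ee_pos: [0.5574, 0.1086, 0.037]
orientation: [3.141, -0.0, 1.551]
force: [-0.3, -0.2, -1.2]
grip_width: 0.0224
finger_force: 60.7
time: 32.38
ee_pos: [0.5565, 0.0964, 0.0368]
orientation: [-3.141, -0.0, 1.551]
force: [-0.4, 2.8, -0.5]
grip_width: 0.0224
finger_force: 60.7
time: 32.63
ee_pos: [0.5566, 0.0963, 0.0369]
orientation: [3.142, -0.003, 1.551]
force: [0.0, 5.9, -0.1]
grip_width: 0.0222
finger_force: 60.8
[[-0.08420632  0.02837805  0.03686323]] [ 0.04912012  5.89666444 -0.08620595] 60.819257497787476 [ 3.14150584e+00 -3.12637278e-03  1.55073395e+00]
```

```bash

python3 drive.py '0.002 0 0 0 0 0;0.002 0 0 0 0 0;0.002 0 0 0 0 0' 0.034
python3 drive.py '0 0 -0.02 0 0 0;0 0 -0.04 0 0 0;0 -0.02 -0.04 0 0 0;0 -0.055 -0.04 0 0 0;0 -0.055 -0.04 0 0 0'
python3 drive.py '0 0 0 0 0 0;0 0 0 0 0 0;0 0 0.02 0 0 0;0 0 0.04 0 0 0;0 0 0.04 0 0 0' 0 30
python3 -c "
from h import *
o=manip.get_obs();print(w2b(o['ee_pos']),o['force']);goto(b2w([-.086,.03,.037]),np.pi/2+BY)"
```

```text
time: 32.88
ee_pos: [0.5568, 0.0964, 0.0369]
orientation: [3.141, 0.001, 1.552]
force: [0.6, -0.1, -0.3]
grip_width: 0.0342
finger_force: 0.0
time: 33.3
ee_pos: [0.4925, 0.0976, 0.0739]
orientation: [-3.129, 0.001, 1.552]
force: [-1.4, 1.2, -2.2]
grip_width: 0.0341
finger_force: 0.0
time: 33.72
ee_pos: [0.5005, 0.0973, 0.0341]
orientation: [-3.137, 0.0, 1.551]
force: [-2.0, -0.5, -0.4]
grip_width: 0.0002
finger_force: 0.0
[[-0.14027234  0.02829819  0.03414384]] [-1.99204995 -0.49338105 -0.44970517]
  delta tool [ 0.0017  0.0543 -0.0031] rz -0.0003
```

```bash

python3 drive.py '0 0.012 -0.003 0 0 0;0 0.024 -0.003 0 0 0;0 0.034 -0.003 0 0 0;0 0.042 -0.003 0 0 0;0 0.049 -0.003 0 0 0'
python3 drive.py '0 0.003 0 0 0 0;0 0.003 0 0 0 0'
python3 drive.py '0 -0.03 0 0 0 0;-0.03 -0.055 0 0 0 0;-0.07 -0.055 0 0 0 0;-0.11 -0.055 0 0 0 0;-0.135 -0.055 0 0 0 0'
python3 drive.py '0 0 0 0 0 0;0 0.01 0 0 0 0;0 0.02 0 0 0 0'
python3 -c "
from h import *
o=manip.get_obs();print(w2b(o['ee_pos']),o['force']);goto(b2w([-.086,-.108,.037]),np.pi/2+BY)"
```

```text
time: 34.13
ee_pos: [0.5503, 0.0968, 0.0404]
orientation: [-3.137, -0.0, 1.551]
force: [-15.1, 0.7, 17.3]
grip_width: 0.0001
finger_force: 10.6
time: 34.3
ee_pos: [0.5504, 0.0968, 0.0404]
orientation: [-3.132, 0.0, 1.552]
force: [-12.4, -0.4, 15.0]
grip_width: 0.0005
finger_force: 8.5
time: 34.72
ee_pos: [0.4963, -0.04, 0.0403]
orientation: [3.14, 0.001, 1.551]
force: [-0.1, -0.6, 0.3]
grip_width: 0.0001
finger_force: 0.0
time: 34.97
ee_pos: [0.5168, -0.0374, 0.0398]
orientation: [3.142, -0.0, 1.551]
force: [0.1, -0.5, -0.2]
grip_width: 0.0001
finger_force: 0.0
[[-0.12139656 -0.10606307  0.03983417]] [ 0.1481648  -0.47783544 -0.15167605]
  delta tool [-0.0019  0.0354  0.0028] rz -0.0008
```

```bash

python3 drive.py '0 0.01 0 0 0 0;0 0.018 0 0 0 0;0 0.026 0 0 0 0;0 0.033 0 0 0 0;0 0.037 0 0 0 0'
python3 drive.py '0 0.002 0 0 0 0;0 0.004 0 0 0 0;0 0.004 0 0 0 0'
python3 -c "
from h import *
o=manip.get_obs();print(w2b(o['ee_pos']),o['force'])"
python3 drive.py '0 -0.03 0 0 0 0;0 -0.055 0 0 0 0;0 -0.055 -0.04 0 0 0;0 -0.055 -0.08 0 0 0;0 -0.055 -0.12 0 0 0' 0.085
python3 drive.py '0.04 0.01 -0.04 0 0 0;0.08 0.03 -0.08 0 0 0;0.12 0.06 -0.12 0 0 0;0.16 0.09 -0.15 0 0 0;0.19 0.11 -0.18 0 0 0'
python3 drive.py '0.01 0 0 0 0 0;0.02 0 0 0 0 0;0.02 0 0 0 0 0;0.02 0 0 0 0 0'
python3 - <<'E'
from h import *
o,s=snap('wrist','w11.png');print(o['ee_pos'],o['orientation'])
h=cv2.cvtColor(s['image'],cv2.COLOR_RGB2HSV)
for yb in (.095,.07,.03,0,-.03):
    v=int(proj(s,b2w([-.03,yb,.042]),o)[0,1]);c=np.where(h[v,280:390,1]>90)[0]+280
    print(v,np.diff(c).max(),w2b(ray(s,[(c[0]-.5,v),(c[-1]+.5,v)],.042,o)).round(4)[:,:2].tolist())
for xb in(-.012,-.036,-.06):
    u=int(proj(s,b2w([xb,.09,.042]),o)[0,0]);v0=int(proj(s,b2w([xb,.13,.042]),o)[0,1]);r=np.where(h[v0:v0+60,u,1]>90)[0]
    print('left end',xb,w2b(ray(s,[(u,v0+r[0]-.5)],.042,o))[0,:2].round(4),w2b(ray(s,[(u,v0+r[0]-.5)],.018,o))[0,:2].round(4))
E
```

```text
time: 35.38
ee_pos: [0.5533, -0.0375, 0.0396]
orientation: [-3.139, -0.0, 1.553]
force: [-8.4, 0.0, 5.6]
grip_width: -0.0
finger_force: 5.1
time: 35.63
ee_pos: [0.5534, -0.0375, 0.0395]
orientation: [-3.132, -0.001, 1.552]
force: [-10.6, 0.2, 11.4]
grip_width: -0.0001
finger_force: 7.1
[[-0.08480251 -0.1054292   0.03947021]] [-10.58516527   0.23228379  11.44258041]
time: 36.05
ee_pos: [0.5002, -0.0367, 0.1596]
orientation: [-3.138, -0.001, 1.551]
force: [1.3, -0.6, 0.3]
grip_width: 0.0605
finger_force: 0.0
time: 36.47
ee_pos: [0.5805, 0.102, 0.2947]
orientation: [3.14, -0.0, 1.551]
force: [1.2, -0.3, -0.4]
grip_width: 0.085
finger_force: 0.0
time: 36.8
ee_pos: [0.5788, 0.1202, 0.2908]
orientation: [-3.137, 0.001, 1.552]
force: [-0.5, -0.8, 0.1]
grip_width: 0.0851
finger_force: 0.0
[0.57875974 0.12021892 0.29082896] [-3.13739067e+00  9.26629446e-04  1.55195757e+00]
146 1 [[-0.072, 0.0957], [-0.0022, 0.0957]]
172 1 [[-0.0722, 0.0708], [-0.0009, 0.0708]]
212 1 [[-0.0725, 0.0303], [-0.0007, 0.0304]]
240 1 [[-0.0727, 0.0003], [-0.0012, 0.0004]]
266 1 [[-0.0718, -0.029], [-0.0008, -0.0288]]
left end -0.012 [-0.0135  0.1027] [-0.0104  0.1006]
left end -0.036 [-0.0372  0.1027] [-0.0357  0.1006]
left end -0.06 [-0.06    0.1027] [-0.0599  0.1006]
```

View pics/w11.png

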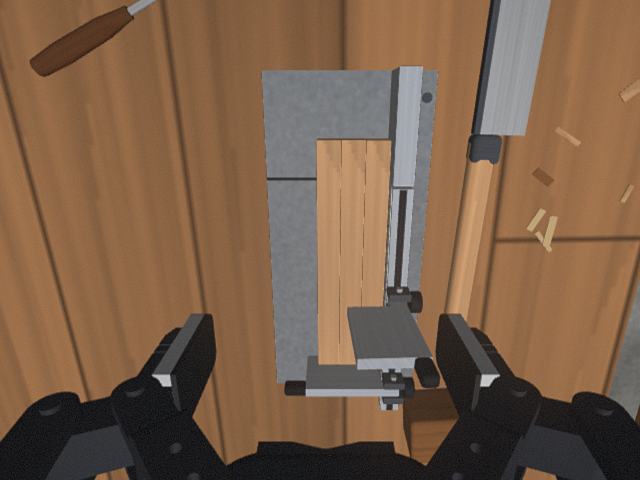

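All three are ganged, with their left ends level at row 140 and y≈0.1006, as it should be. I'll nudge the ends firmly against the stop, with the fingers spread across all three.

```bash
python3 - <<'E'
from h import *
goto(b2w([-.036,.15,.034]),np.pi/2+BY)
E
```

```text
delta tool [0.0981 0.0275 0.2566] rz -0.0003
```

```bash

python3 drive.py '0.04 0.01 0 0 0 0;0.08 0.027 0.02 0 0 0;0.098 0.027 0.06 0 0 0;0.098 0.027 0.1 0 0 0;0.098 0.027 0.13 0 0 0' 0.03
python3 drive.py '0 0 0.04 0 0 0;0 0 0.08 0 0 0;0 0 0.11 0 0 0;0 0 0.123 0 0 0;0 0 0.123 0 0 0'
python3 -c "
from h import *
o=manip.get_obs();print(w2b(o['ee_pos']),o['force'])"
python3 drive.py '-0.01 0 0 0 0 0;-0.02 0 0 0 0 0;-0.028 0 0 0 0 0;-0.033 0 0 0 0 0;-0.036 0 0 0 0 0'
python3 -c "
from h import *
o=manip.get_obs();print(w2b(o['ee_pos']),o['force'])"
```

```text
time: 37.27
ee_pos: [0.6077, 0.2178, 0.1595]
orientation: [-3.139, 0.001, 1.552]
force: [0.7, -0.7, -1.2]
grip_width: 0.03
finger_force: 0.0
time: 37.68
ee_pos: [0.6047, 0.2155, 0.0346]
orientation: [-3.131, 0.003, 1.55]
force: [0.1, -0.6, -0.4]
grip_width: 0.0298
finger_force: 0.0
[[-0.03837475  0.14851055  0.03456655]] [ 0.06716428 -0.58978274 -0.38014892]
time: 38.1
ee_pos: [0.61, 0.1806, 0.0422]
orientation: [3.138, -0.0, 1.55]
force: [0.0, -0.1, -0.6]
grip_width: 0.0299
finger_force: 0.0
[[-0.03245227  0.11367005  0.04217696]] [ 0.008319   -0.13833374 -0.63877307]
```

```bash

python3 drive.py '-0.002 -0.002 0.004 0 0 0;-0.004 -0.002 0.004 0 0 0;-0.005 -0.002 0.004 0 0 0;-0.006 -0.002 0.004 0 0 0'
python3 -c "
from h import *
o=manip.get_obs();print(w2b(o['ee_pos']),o['force'])"
```

```text
time: 38.43
ee_pos: [0.6069, 0.1786, 0.0368]
orientation: [3.14, -0.005, 1.551]
force: [-0.1, 10.5, 1.0]
grip_width: 0.0299
finger_force: 4.8
[[-0.03547441  0.11162424  0.03675967]] [-0.07735055 10.491231    0.96105809]
```

```bash

python3 drive.py '0 0 0 0 0 0;0 0 0 0 0 0;0 0 0 0 0 0'
python3 drive.py '0.03 0 0 0 0 0;0.04 0 -0.03 0 0 0;0.04 0 -0.07 0 0 0;0.04 0 -0.11 0 0 0;0.04 -0.02 -0.15 0 0 0' 0
python3 drive.py '0 -0.03 -0.04 0 0 -0.12;0 -0.05 -0.08 0 0 -0.24;0 -0.05 -0.11 0 0 -0.36;0 -0.05 -0.11 0 0 -0.48;0 -0.05 -0.11 0 0 -0.6'
python3 drive.py '0 0 0 0 0 -0.12;0 0 0 0 0 -0.24;0 0 0 0 0 -0.36;0 0 0 0 0 -0.48;0 0 0 0 0 -0.6'
python3 drive.py '0 0 0 0 0 -0.12;0 0 0 0 0 -0.24;0 0 0 0 0 -0.371;0 0 0 0 0 -0.371'
python3 -c "
from h import *
goto(b2w([-.096,-.16,.12]),np.pi+BY)"
```

```text
time: 38.68
ee_pos: [0.6069, 0.1786, 0.0368]
orientation: [3.14, -0.004, 1.552]
force: [1.0, 7.2, 1.7]
grip_width: 0.0298
finger_force: 3.5
time: 39.1
ee_pos: [0.5905, 0.2162, 0.1851]
orientation: [3.139, 0.0, 1.552]
force: [0.2, -0.4, 1.0]
grip_width: -0.0002
finger_force: 0.0
time: 39.52
ee_pos: [0.5396, 0.2178, 0.2979]
orientation: [3.134, 0.003, 2.158]
force: [-0.4, 0.1, -1.5]
grip_width: -0.0002
finger_force: 0.0
time: 39.93
ee_pos: [0.538, 0.2171, 0.2928]
orientation: [-3.14, -0.001, 2.758]
force: [-0.1, 0.4, 0.5]
grip_width: 0.0
finger_force: 0.0
time: 40.27
ee_pos: [0.538, 0.2171, 0.2928]
orientation: [-3.141, -0.001, 3.125]
force: [-0.5, -0.6, -1.4]
grip_width: 0.0002
finger_force: 0.0
  delta tool [-0.0084 -0.3087  0.173 ] rz 0.0029
```

```bash

python3 drive.py '0 -0.04 0 0 0 0;0 -0.08 0 0 0 0;0 -0.12 0 0 0 0;0 -0.16 0 0 0 0;0 -0.2 0 0 0 0'
python3 drive.py '0 -0.04 0 0 0 0;-0.004 -0.08 0.03 0 0 0;-0.008 -0.109 0.06 0 0 0;-0.008 -0.109 0.1 0 0 0;-0.008 -0.109 0.14 0 0 0'
python3 drive.py '0 0 0.02 0 0 0;0 0 0.033 0 0 0;0 0 0.033 0 0 0'
python3 -c "
from h import *
o=manip.get_obs();print(w2b(o['ee_pos']));goto(b2w([-.098,-.16,.087]),np.pi+BY)"
```

```text
time: 40.68
ee_pos: [0.534, 0.0157, 0.2931]
orientation: [-3.141, -0.0, 3.12]
force: [1.6, 0.5, 0.7]
grip_width: 0.0002
finger_force: 0.0
time: 41.1
ee_pos: [0.5416, -0.0949, 0.1564]
orientation: [-3.14, 0.004, 3.115]
force: [1.6, -0.4, -0.5]
grip_width: -0.0001
finger_force: 0.0
time: 41.35
ee_pos: [0.537, -0.0909, 0.1189]
orientation: [3.139, -0.009, 3.119]
force: [-0.2, 0.6, -0.5]
grip_width: -0.0002
finger_force: 0.0
[[-0.10010454 -0.15922148  0.11888004]]
  delta tool [-0.0024 -0.0009  0.0319] rz -0.0027
```

```bash

python3 drive.py '0 0 0.015 0 0 0;0 0 0.025 0 0 0;0 0 0.03 0 0 0;0 0 0.033 0 0 0;0 0 0.036 0 0 0'
python3 -c "
from h import *
o=manip.get_obs();print(w2b(o['ee_pos']))"
```

```text
time: 41.77
ee_pos: [0.541, -0.0919, 0.0879]
orientation: [-3.141, 0.001, 3.122]
force: [-1.6, 0.8, 9.7]
grip_width: 0.0001
finger_force: 5.4
[[-0.09613884 -0.16008852  0.08785319]]
```

```bash

python3 drive.py '0 0 0 0 0 0;0 0 0 0 0 0;0 0 0 0 0 0'
python3 drive.py '0 0 -0.02 0 0 0;0 0 -0.035 0 0 0;0 0 -0.035 0 0 0;0 0 -0.035 0 0 0' 0.035
python3 drive.py '0 0 0.02 0 0 0;0 0 0.04 0 0 0;0 0 0.056 0 0 0;0 0 0.062 0 0 0;0 0 0.062 0 0 0'
python3 drive.py '0 0 0 0 0 0;0 0 0 0 0 0;0 0 0 0 0 0;0 0 0 0 0 0' 0 25
python3 -c "
from h import *
o=manip.get_obs();print(w2b(o['ee_pos']))"
```

```text
time: 42.02
ee_pos: [0.5412, -0.092, 0.0881]
orientation: [-3.141, 0.001, 3.122]
force: [-0.0, 0.0, 1.2]
grip_width: -0.0002
finger_force: 0.6
time: 42.35
ee_pos: [0.5415, -0.0922, 0.1234]
orientation: [-3.141, 0.003, 3.122]
force: [-0.1, 0.7, -0.2]
grip_width: 0.0353
finger_force: 0.0
time: 42.77
ee_pos: [0.538, -0.091, 0.0574]
orientation: [3.14, -0.006, 3.122]
force: [-0.9, 0.5, -0.4]
grip_width: 0.0351
finger_force: 0.0
time: 43.1
ee_pos: [0.5412, -0.0912, 0.0611]
orientation: [3.141, 0.001, 3.122]
force: [0.2, 3.6, -0.2]
grip_width: 0.0113
finger_force: 30.7
[[-0.09595731 -0.15937862  0.06112649]]
```

Pinched (11.3 mm). Now carrying it round the hinge.

```bash

python3 drive.py '-0.0005 0 -0.011 0 0 0;-0.0017 0 -0.021 0 0 0;-0.004 0 -0.031 0 0 0;-0.0076 0 -0.041 0 0 0;-0.012 0 -0.051 0 0 0'
python3 drive.py '-0.0055 0 -0.009 0 0 0;-0.012 0 -0.018 0 0 0;-0.019 0 -0.026 0 0 0;-0.027 0 -0.033 0 0 0;-0.035 0 -0.039 0 0 0'
python3 drive.py '-0.009 0 -0.0055 0 0 0;-0.019 0 -0.01 0 0 0;-0.029 0 -0.0135 0 0 0;-0.039 0 -0.016 0 0 0;-0.05 0 -0.0175 0 0 0'
python3 drive.py '-0.006 0 0 0 0 0;-0.012 0 0 0 0 0;-0.015 0 0.0005 0 0 0;-0.015 0 0.0005 0 0 0'
python3 -c "
from h import *
o=manip.get_obs();print(w2b(o['ee_pos']))"
```

```text
time: 43.52
ee_pos: [0.5518, -0.0914, 0.1118]
orientation: [3.14, -0.002, 3.122]
force: [0.6, 4.7, -6.3]
grip_width: 0.0112
finger_force: 29.0
time: 43.93
ee_pos: [0.5865, -0.0921, 0.1509]
orientation: [3.14, -0.004, 3.122]
force: [-2.9, 5.2, -3.1]
grip_width: 0.0112
finger_force: 28.7
time: 44.35
ee_pos: [0.6369, -0.093, 0.1691]
orientation: [3.14, -0.003, 3.123]
force: [-3.7, 5.0, -1.0]
grip_width: 0.0116
finger_force: 29.5
time: 44.68
ee_pos: [0.6535, -0.0933, 0.1695]
orientation: [3.141, 0.001, 3.123]
force: [-1.6, 4.6, 3.1]
grip_width: 0.0118
finger_force: 30.1
[[ 0.01642664 -0.15927963  0.16950115]]
```

```bash

python3 drive.py '0 0 0 0 0 0;0 0 0 0 0 0;0 0 0 0 0 0' 0.035
python3 drive.py '0 0 -0.03 0 0 0;0 0 -0.07 0 0 0;0 0 -0.11 0 0 0;0.04 0 -0.13 0 0 0;0.08 0 -0.15 0 0 0'
python3 drive.py '0.04 0.04 0 0 0 0.12;0.08 0.08 0 0 0 0.24;0.1 0.12 0 0 0 0.36;0.1 0.16 0 0 0 0.48;0.1 0.2 0 0 0 0.6' 0.085
python3 drive.py '0 0 0 0 0 0.12;0 0 0 0 0 0.24;0 0 0 0 0 0.36;0 0 0 0 0 0.48;0 0 0 0 0 0.6'
python3 drive.py '0 0 0 0 0 0.12;0 0 0 0 0 0.24;0 0 0 0 0 0.371;0 0 0 0 0 0.371'
python3 -c "
from h import *
goto(b2w([-.06,.1,.3]),np.pi/2+BY)"
```

```text
time: 44.93
ee_pos: [0.6535, -0.0953, 0.1688]
orientation: [-3.139, 0.003, 3.122]
force: [0.3, -0.7, -0.2]
grip_width: 0.0349
finger_force: 0.0
time: 45.35
ee_pos: [0.5794, -0.094, 0.3179]
orientation: [-3.139, 0.005, 3.122]
force: [-1.3, -0.8, -0.1]
grip_width: 0.0348
finger_force: 0.0
time: 45.77
ee_pos: [0.4839, 0.0762, 0.316]
orientation: [3.141, 0.003, 2.536]
force: [1.5, 0.7, 1.5]
grip_width: 0.0849
finger_force: 0.0
time: 46.18
ee_pos: [0.4857, 0.0752, 0.3155]
orientation: [3.14, 0.002, 1.937]
force: [1.3, -0.2, 0.5]
grip_width: 0.0854
finger_force: 0.0
time: 46.52
ee_pos: [0.4858, 0.0751, 0.3154]
orientation: [3.14, 0.001, 1.569]
force: [-1.0, -0.8, 0.0]
grip_width: 0.085
finger_force: 0.0
  delta tool [0.0925 0.0962 0.0155] rz 0.0181
```

```bash

python3 drive.py '0.03 0.03 0 0 0 0.018;0.06 0.06 0 0 0 0.018;0.092 0.096 0.015 0 0 0.018;0.092 0.096 0.015 0 0 0.018;0.092 0.096 0.015 0 0 0.018'
python3 drive.py '0 0 0 0 0 0;0 0 0 0 0 0;0 0 0 0 0 0'
python3 - <<'E'
from h import *
o,s=snap('wrist','w12.png');print(o['ee_pos'],o['orientation'])
h=cv2.cvtColor(s['image'],cv2.COLOR_RGB2HSV)
for yb in (.095,.03,-.03,-.09,-.12):
    v=int(proj(s,b2w([-.03,yb,.042]),o)[0,1]);c=np.where(h[v,280:395,1]>90)[0]+280
    print(v,np.diff(c).max(),w2b(ray(s,[(c[0]-.5,v),(c[-1]+.5,v)],.042,o)).round(4)[:,:2].tolist())
for xb in(-.012,-.036,-.06):
    u=int(proj(s,b2w([xb,.09,.042]),o)[0,0]);v0=int(proj(s,b2w([xb,.13,.042]),o)[0,1]);r=np.where(h[v0:v0+60,u,1]>90)[0]
    print('left end',xb,w2b(ray(s,[(u,v0+r[0]-.5)],.018,o))[0,:2].round(4))
    r=np.where(h[300:400,u,1]>90)[0];print(r[-1]+300, w2b(ray(s,[(u,300.5+r[-1])],.042,o))[0,:2].round(4))
_,t=snap('side')
A=cv2.resize(s['image'][40:420,200:460],(410,600));B=cv2.resize(t['image'][170:320,280:375],(380,600))
cv2.imwrite('pics/f.png',cv2.cvtColor(np.hstack([A,B]),cv2.COLOR_RGB2BGR))
E
```

```text
time: 46.93
ee_pos: [0.582, 0.1691, 0.2973]
orientation: [-3.139, 0.001, 1.559]
force: [-0.1, -1.7, -0.1]
grip_width: 0.0849
finger_force: 0.0
time: 47.18
ee_pos: [0.5808, 0.1669, 0.3008]
orientation: [3.14, 0.0, 1.554]
force: [0.7, -0.6, -0.1]
grip_width: 0.085
finger_force: 0.0
[0.58082908 0.16686993 0.30079243] [3.14023232e+00 2.63977279e-04 1.55387889e+00]
192 1 [[-0.073, 0.0955], [-0.0016, 0.0957]]
252 1 [[-0.0735, 0.03], [-0.0016, 0.0301]]
301 1 [[-0.0729, -0.029], [-0.001, -0.0289]]
347 1 [[-0.0721, -0.0895], [-0.0405, -0.0894]]
368 1 [[-0.0723, -0.1189], [-0.0364, -0.1189]]
left end -0.012 [-0.0103  0.1136]
341 [-0.005  -0.0819]
left end -0.036 [-0.0355  0.0996]
342 [-0.033  -0.0833]
left end -0.06 [-0.0602  0.0985]
391 [-0.0596 -0.1533]
```

View pics/f.png

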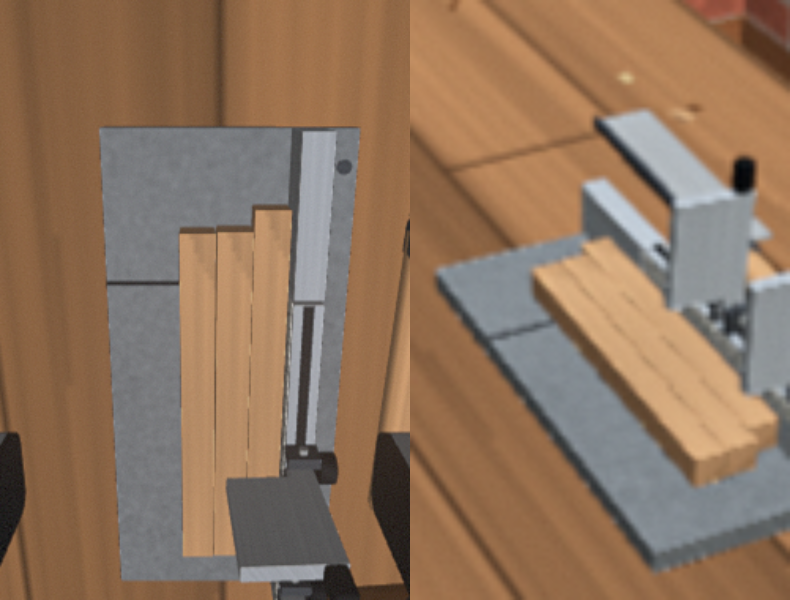

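Both stops are up, but the fence-side blank has been knocked about 13 mm to the left (its end is at crop (272,207), the others at (215,230)). I'll flip the long stop down again, re-gauge, then flip it back up.

```bash

python3 drive.py '0 0 -0.03 0 0 -0.12;0 0 -0.03 0 0 -0.24;0 0 -0.03 0 0 -0.36;0 0 -0.03 0 0 -0.48;0 0 -0.03 0 0 -0.6' 0.035
python3 drive.py '0 0 0 0 0 -0.12;0 0 0 0 0 -0.24;0 0 0 0 0 -0.36;0 0 0 0 0 -0.48;0 0 0 0 0 -0.6'
python3 drive.py '0 0 0 0 0 -0.12;0 0 0 0 0 -0.24;0 0 0 0 0 -0.371;0 0 0 0 0 -0.371'
python3 drive.py '0 -0.04 0 0 0 0;0 -0.08 0 0 0 0;0 -0.12 0 0 0 0;0 -0.16 0 0 0 0;0 -0.2 0 0 0 0'
python3 -c "
from h import *
goto(b2w([.0175,-.159,.25]),np.pi+BY)"
```

```text
time: 47.7
ee_pos: [0.581, 0.1673, 0.3308]
orientation: [3.14, 0.001, 2.16]
force: [0.7, 0.0, -0.4]
grip_width: 0.0351
finger_force: 0.0
time: 48.12
ee_pos: [0.5809, 0.1673, 0.3305]
orientation: [3.141, 0.001, 2.76]
force: [0.8, 0.6, 0.2]
grip_width: 0.0352
finger_force: 0.0
time: 48.45
ee_pos: [0.5809, 0.1673, 0.3305]
orientation: [3.142, 0.001, 3.127]
force: [-0.4, -0.8, -0.5]
grip_width: 0.035
finger_force: 0.0
time: 48.87
ee_pos: [0.5773, -0.034, 0.3304]
orientation: [-3.141, 0.001, 3.122]
force: [1.8, -0.3, -0.4]
grip_width: 0.0349
finger_force: 0.0
  delta tool [-0.0783 -0.0575  0.0805] rz 0.0002
```

```bash

python3 drive.py '-0.03 -0.025 0 0 0 0;-0.06 -0.05 0 0 0 0;-0.077 -0.058 0.02 0 0 0;-0.077 -0.058 0.05 0 0 0;-0.077 -0.058 0.08 0 0 0'
python3 drive.py '0 0 0 0 0 0;0 0 0 0 0 0;0 0 0 0 0 0;0 0 0 0 0 0'
python3 -c "
from h import *
goto(b2w([.0165,-.1595,.1695]),np.pi+BY)"
```

```text
time: 49.28
ee_pos: [0.6554, -0.0933, 0.2503]
orientation: [-3.141, 0.004, 3.12]
force: [0.4, -0.3, -0.2]
grip_width: 0.0351
finger_force: 0.0
time: 49.62
ee_pos: [0.6554, -0.0916, 0.2533]
orientation: [-3.14, 0.006, 3.125]
force: [-0.5, 0.9, 0.6]
grip_width: 0.0349
finger_force: 0.0
  delta tool [ 0.0023 -0.0018  0.0838] rz 0.0027
```

```bash

python3 drive.py '0.001 -0.001 0.04 0 0 0;0.001 -0.001 0.065 0 0 0;0.001 -0.001 0.078 0 0 0;0.001 -0.001 0.083 0 0 0;0.001 -0.001 0.083 0 0 0'
python3 drive.py '0 0 0 0 0 0;0 0 0 0 0 0;0 0 0 0 0 0;0 0 0 0 0 0' 0 25
python3 drive.py '0.006 0 0 0 0 0;0.012 0 -0.0005 0 0 0;0.015 0 -0.0005 0 0 0'
python3 drive.py '0.011 0 0.0015 0 0 0;0.021 0 0.004 0 0 0;0.031 0 0.0075 0 0 0;0.041 0 0.012 0 0 0;0.05 0 0.0175 0 0 0'
python3 drive.py '0.008 0 0.006 0 0 0;0.016 0 0.013 0 0 0;0.023 0 0.021 0 0 0;0.0295 0 0.03 0 0 0;0.035 0 0.039 0 0 0'
python3 drive.py '0.0044 0 0.01 0 0 0;0.008 0 0.02 0 0 0;0.0103 0 0.03 0 0 0;0.0115 0 0.04 0 0 0;0.012 0 0.051 0 0 0'
python3 -c "
from h import *
o=manip.get_obs();print(w2b(o['ee_pos']),o['force'])"
```

```text
time: 50.03
ee_pos: [0.653, -0.0921, 0.1668]
orientation: [3.142, -0.0, 3.125]
force: [0.1, 0.2, 0.6]
grip_width: 0.0355
finger_force: 0.0
time: 50.37
ee_pos: [0.6547, -0.0931, 0.1695]
orientation: [-3.14, 0.005, 3.125]
force: [0.5, -1.4, 4.9]
grip_width: 0.0115
finger_force: 29.2
time: 50.62
ee_pos: [0.6387, -0.0928, 0.1688]
orientation: [-3.14, 0.004, 3.125]
force: [3.8, -3.5, 4.7]
grip_width: 0.0112
finger_force: 29.1
time: 51.03
ee_pos: [0.5878, -0.0919, 0.1499]
orientation: [-3.14, 0.002, 3.125]
force: [2.7, -3.2, 0.9]
grip_width: 0.0116
finger_force: 28.1
time: 51.45
ee_pos: [0.5526, -0.0912, 0.1102]
orientation: [-3.14, 0.001, 3.125]
force: [3.9, -4.2, 2.0]
grip_width: 0.011
finger_force: 28.1
time: 51.87
ee_pos: [0.5412, -0.0911, 0.0605]
orientation: [-3.141, 0.0, 3.125]
force: [-9.4, 0.2, 50.7]
grip_width: 0.0115
finger_force: 37.3
[[-0.09590715 -0.15930252  0.06050846]] [-9.41330066  0.15488687 50.73290379]
```

```bash

python3 drive.py '0 0 -0.002 0 0 0;0 0 -0.002 0 0 0;0 0 -0.002 0 0 0' 0.035
python3 drive.py '0 0 -0.04 0 0 0;0 0 -0.08 0 0 0;0 0 -0.12 0 0 0;0 0 -0.16 0 0 0;0 0 -0.2 0 0 0'
python3 drive.py '0 0.04 0 0 0 0;0 0.08 0 0 0 0;0 0.12 0 0 0 0;0 0.16 0 0 0 0;0 0.2 0 0 0 0' 0
python3 drive.py '-0.02 0.04 0 0 0 0;-0.05 0.08 0 0 0 0;-0.08 0.12 0.02 0 0 0;-0.08 0.12 0.06 0 0 0;-0.08 0.12 0.1 0 0 0'
python3 -c "
from h import *
o=manip.get_obs();print(w2b(o['ee_pos']),o['force']);goto(b2w([-.013,.15,.034]),np.pi+BY)"
```

```text
time: 52.12
ee_pos: [0.5389, -0.0891, 0.0599]
orientation: [3.139, -0.005, 3.125]
force: [-0.2, -0.6, -0.6]
grip_width: 0.0352
finger_force: 0.0
time: 52.53
ee_pos: [0.5397, -0.0894, 0.2622]
orientation: [3.14, -0.003, 3.126]
force: [1.5, 0.5, 0.1]
grip_width: 0.0349
finger_force: 0.0
time: 52.95
ee_pos: [0.5428, 0.1117, 0.2606]
orientation: [3.141, -0.003, 3.125]
force: [1.5, -0.5, -0.5]
grip_width: -0.0002
finger_force: 0.0
time: 53.37
ee_pos: [0.6286, 0.2322, 0.1705]
orientation: [3.138, 0.006, 3.129]
force: [0.2, -0.1, -0.7]
grip_width: 0.0004
finger_force: 0.0
[[-0.01486533  0.16563238  0.17049   ]] [ 0.24720781 -0.08389919 -0.7100897 ]
  delta tool [-0.0009 -0.0161  0.1364] rz 0.0071
```

```bash

python3 drive.py '0.002 -0.01 0.04 0 0 0.005;0.002 -0.01 0.08 0 0 0.005;0.002 -0.01 0.11 0 0 0.005;0.002 -0.01 0.13 0 0 0.005;0.002 -0.01 0.134 0 0 0.005'
python3 drive.py '0 0 0 0 0 0;0 0 0 0 0 0'
python3 -c "
from h import *
o=manip.get_obs();print(w2b(o['ee_pos']),o['force']);goto(b2w([-.016,.115,.035]),np.pi+BY)"
```

```text
time: 53.78
ee_pos: [0.6175, 0.2169, 0.0281]
orientation: [-3.139, -0.014, 3.121]
force: [-1.8, -0.7, -0.5]
grip_width: 0.0001
finger_force: 0.0
time: 53.95
ee_pos: [0.6239, 0.2181, 0.036]
orientation: [3.141, 0.0, 3.121]
force: [0.4, 1.0, 0.4]
grip_width: 0.0
finger_force: 0.0
[[-0.01929112  0.15141568  0.03596646]] [0.36256465 0.9598392  0.42248435]
  delta tool [-0.0033 -0.0364  0.001 ] rz -0.0015
```

```bash

python3 drive.py '-0.003 -0.01 0 0 0 0;-0.003 -0.018 0 0 0 0;-0.003 -0.025 0 0 0 0;-0.003 -0.03 0 0 0 0;-0.003 -0.034 0 0 0 0'
python3 drive.py '0 -0.002 0 0 0 0;0 -0.004 0 0 0 0;0 -0.005 0 0 0 0;0 -0.005 0 0 0 0'
python3 -c "
from h import *
o=manip.get_obs();print(w2b(o['ee_pos']),o['force'])"
```

```text
time: 54.37
ee_pos: [0.6267, 0.1828, 0.0366]
orientation: [3.141, 0.002, 3.119]
force: [0.7, 1.6, 1.1]
grip_width: 0.0001
finger_force: 0.5
time: 54.7
ee_pos: [0.6263, 0.1808, 0.0362]
orientation: [3.138, 0.002, 3.12]
force: [1.1, 5.8, 2.5]
grip_width: -0.0001
finger_force: 3.1
[[-0.01611893  0.11416274  0.03616418]] [1.10333011 5.81770901 2.49293376]
```

```bash

python3 drive.py '0 0.012 0 0 0 0;0.022 0.015 0 0 0 0;0.022 0.015 0 0 0 0;0.022 0.008 0 0 0 0;0.022 0.004 0 0 0 0'
python3 drive.py '0 -0.002 0 0 0 0;0 -0.004 0 0 0 0;0 -0.005 0 0 0 0;0 -0.005 0 0 0 0'
python3 drive.py '0 0.012 0 0 0 0;0.023 0.015 0 0 0 0;0.023 0.015 0 0 0 0;0.023 0.008 0 0 0 0;0.023 0.004 0 0 0 0'
python3 drive.py '0 -0.002 0 0 0 0;0 -0.004 0 0 0 0;0 -0.005 0 0 0 0;0 -0.005 0 0 0 0'
python3 -c "
from h import *
o=manip.get_obs();print(w2b(o['ee_pos']),o['force'])"
```

```text
time: 55.12
ee_pos: [0.6042, 0.1825, 0.0353]
orientation: [-3.141, 0.0, 3.121]
force: [-0.2, 0.2, 0.4]
grip_width: -0.0004
finger_force: 0.3
time: 55.45
ee_pos: [0.6049, 0.181, 0.036]
orientation: [3.135, 0.002, 3.118]
force: [0.5, 10.4, -0.1]
grip_width: 0.0001
finger_force: 5.2
time: 55.87
ee_pos: [0.5817, 0.1817, 0.0356]
orientation: [-3.141, 0.001, 3.12]
force: [0.0, 2.6, -0.4]
grip_width: 0.0002
finger_force: 1.9
time: 56.2
ee_pos: [0.5825, 0.1812, 0.0364]
orientation: [3.133, 0.003, 3.118]
force: [0.5, 13.5, -0.1]
grip_width: -0.0002
finger_force: 6.7
[[-0.05991482  0.11377343  0.03641138]] [ 0.5377445  13.53262978 -0.11816346]
```

```bash
cat >> h.py <<'E'
def gang(o,s,dbg=None):
    h=cv2.cvtColor(s['image'],cv2.COLOR_RGB2HSV)
    poly=proj(s,[b2w(p) for p in((-.12,.15,.018),(-.002,.15,.018),(-.002,-.19,.018),(-.12,-.19,.018))],o)
    m=np.zeros(h.shape[:2],np.uint8);cv2.fillPoly(m,[poly.astype(np.int32)],1)
    m=((h[...,1]>90)&(m>0)).astype(np.uint8)
    m=cv2.morphologyEx(m,cv2.MORPH_OPEN,np.ones((3,3),np.uint8))
    c=max(cv2.findContours(m,cv2.RETR_EXTERNAL,cv2.CHAIN_APPROX_NONE)[0],key=cv2.contourArea)
    P=w2b(ray(s,c[:,0],.042,o))
    for xb in (-.008,-.014,-.02,-.03,-.036,-.042,-.054,-.06,-.066):
        q=P[abs(P[:,0]-xb)<.0025,1];print('x',xb,'y ends',q.min().round(4),q.max().round(4))
    for yb in (.09,.06,.03,0,-.03,-.08,-.12):
        q=P[abs(P[:,1]-yb)<.003,0]; print('y',yb,'x',q.min().round(4) if len(q) else None,q.max().round(4) if len(q) else None)
E
python3 drive.py '0 0.02 0 0 0 0;0 0.03 -0.03 0 0 0;0 0.03 -0.07 0 0 0;0 0.03 -0.11 0 0 0;0 0.0 -0.15 0 0 0' 0.035
python3 drive.py '0 -0.04 -0.03 0 0 0;0 -0.08 -0.06 0 0 0;0 -0.12 -0.09 0 0 0;0 -0.15 -0.12 0 0 0;0 -0.16 -0.12 0 0 0'
python3 drive.py '0 0 0 0 0 0;0 0 0 0 0 0;0 0 0 0 0 0'
python3 - <<'E'
from h import *
o,s=snap('wrist','w13.png');print(o['ee_pos'],o['orientation']);gang(o,s)
goto(b2w([-.096,-.159,.12]),np.pi+BY)
E
```

```text
time: 56.62
ee_pos: [0.5825, 0.1851, 0.182]
orientation: [3.139, 0.004, 3.124]
force: [1.5, 0.6, 0.8]
grip_width: 0.0348
finger_force: 0.0
time: 57.03
ee_pos: [0.5789, 0.0194, 0.3029]
orientation: [-3.14, 0.006, 3.118]
force: [0.2, -0.8, -0.2]
grip_width: 0.0351
finger_force: 0.0
time: 57.28
ee_pos: [0.5774, 0.0221, 0.2983]
orientation: [3.141, -0.001, 3.119]
force: [0.3, 0.3, -0.0]
grip_width: 0.0349
finger_force: 0.0
[0.57744854 0.02207436 0.29830249] [ 3.14121472e+00 -5.48817038e-04  3.11885017e+00]
x -0.008 y ends -0.0692 -0.0218
x -0.014 y ends -0.1545 0.0982
x -0.02 y ends -0.1539 0.0986
x -0.03 y ends -0.1541 0.0984
x -0.036 y ends -0.1546 0.0987
x -0.042 y ends -0.154 0.0988
x -0.054 y ends -0.154 0.0989
x -0.06 y ends -0.1544 0.0987
x -0.066 y ends -0.1539 0.0985
y 0.09 x -0.0755 -0.011
y 0.06 x -0.0756 -0.0111
y 0.03 x -0.0757 -0.0112
y 0 x -0.0758 -0.0113
y -0.03 x -0.075 -0.0103
y -0.08 x -0.0751 -0.0105
y -0.12 x -0.0753 -0.0107
  delta tool [ 0.0331 -0.1144  0.1775] rz -0.0019
```

All ends are level (-0.154/0.0986 across the gang) and the front is straight. Lifting the stop again.

```bash

python3 drive.py '0.02 -0.04 0 0 0 0;0.032 -0.08 0 0 0 0;0.032 -0.114 0.03 0 0 0;0.032 -0.114 0.07 0 0 0;0.032 -0.114 0.11 0 0 0'
python3 drive.py '0 0 0.03 0 0 0;0 0 0.06 0 0 0;0 0 0.06 0 0 0;0 0 0.06 0 0 0'
python3 -c "
from h import *
goto(b2w([-.096,-.159,.061]),np.pi+BY)"
```

```text
time: 57.75
ee_pos: [0.5438, -0.092, 0.1888]
orientation: [-3.14, 0.003, 3.119]
force: [0.9, -0.4, -1.2]
grip_width: 0.0349
finger_force: 0.0
time: 58.08
ee_pos: [0.5409, -0.0889, 0.1266]
orientation: [3.139, -0.007, 3.122]
force: [0.7, 0.7, 0.4]
grip_width: 0.035
finger_force: 0.0
  delta tool [-0.0007 -0.002   0.0656] rz -0.0001
```

```bash

python3 drive.py '0 -0.001 0.03 0 0 0;0 -0.001 0.05 0 0 0;0 -0.001 0.062 0 0 0;0 -0.001 0.066 0 0 0;0 -0.001 0.066 0 0 0'
python3 drive.py '0 0 0 0 0 0;0 0 0 0 0 0;0 0 0 0 0 0;0 0 0 0 0 0' 0 25
python3 -c "
from h import *
o=manip.get_obs();print(w2b(o['ee_pos']),o['force'])"
python3 drive.py '-0.0005 0 -0.011 0 0 0;-0.0017 0 -0.021 0 0 0;-0.004 0 -0.031 0 0 0;-0.0076 0 -0.041 0 0 0;-0.012 0 -0.051 0 0 0'
python3 drive.py '-0.0055 0 -0.009 0 0 0;-0.012 0 -0.018 0 0 0;-0.019 0 -0.026 0 0 0;-0.027 0 -0.033 0 0 0;-0.035 0 -0.039 0 0 0'
python3 drive.py '-0.009 0 -0.0055 0 0 0;-0.019 0 -0.01 0 0 0;-0.029 0 -0.0135 0 0 0;-0.039 0 -0.016 0 0 0;-0.05 0 -0.0175 0 0 0'
python3 drive.py '-0.006 0 0 0 0 0;-0.012 0 0 0 0 0;-0.015 0 0.0005 0 0 0;-0.016 0 0.0005 0 0 0'
python3 -c "
from h import *
o=manip.get_obs();print(w2b(o['ee_pos']),o['force'])"
```

```text
time: 58.5
ee_pos: [0.5435, -0.0914, 0.0639]
orientation: [-3.141, 0.0, 3.121]
force: [0.8, -0.1, -0.2]
grip_width: 0.0349
finger_force: 0.0
time: 58.83
ee_pos: [0.5447, -0.0913, 0.0653]
orientation: [3.141, 0.004, 3.12]
force: [1.2, 4.9, 5.4]
grip_width: 0.0116
finger_force: 30.9
[[-0.09245641 -0.15941204  0.06531797]] [1.20985143 4.859056   5.38700722]
time: 59.25
ee_pos: [0.5545, -0.0914, 0.1141]
orientation: [3.141, -0.002, 3.12]
force: [3.8, 2.8, -6.9]
grip_width: 0.0116
finger_force: 29.4
time: 59.67
ee_pos: [0.5892, -0.0921, 0.1535]
orientation: [3.14, -0.004, 3.12]
force: [-1.7, 4.2, -5.4]
grip_width: 0.0111
finger_force: 29.3
time: 60.08
ee_pos: [0.6392, -0.093, 0.1713]
orientation: [3.14, -0.004, 3.12]
force: [-3.6, 4.3, -1.8]
grip_width: 0.0117
finger_force: 29.1
time: 60.42
ee_pos: [0.6562, -0.0933, 0.1715]
orientation: [3.141, -0.002, 3.121]
force: [-2.9, 3.9, 1.6]
grip_width: 0.0112
finger_force: 29.2
[[ 0.01907166 -0.15927278  0.17154186]] [-2.85210167  3.87533121  1.64398517]
```

```bash

python3 drive.py '0 0 0 0 0 0;0 0 0 0 0 0;0 0 0 0 0 0' 0.035
python3 drive.py '0 0 -0.03 0 0 0;0 0 -0.07 0 0 0;0 0 -0.11 0 0 0;0.04 0 -0.13 0 0 0;0.08 0 -0.13 0 0 0'
python3 drive.py '0 0.04 0 0 0 0;0 0.08 0 0 0 0;0 0.115 0 0 0 0;0 0.115 0 0 0 0;0 0.115 0 0 0 0'
python3 drive.py '0 0 0 0 0 0;0 0 0 0 0 0;0 0 0 0 0 0'
python3 - <<'E'
from h import *
o,s=snap('wrist','w14.png');print(o['ee_pos'],o['orientation']);gang(o,s)
_,t=snap('side')
A=cv2.resize(s['image'],(480,360));B=cv2.resize(t['image'][190:320,285:400],(318,360))
cv2.imwrite('pics/f2.png',cv2.cvtColor(np.hstack([A,B]),cv2.COLOR_RGB2BGR))
E
```

```text
time: 60.67
ee_pos: [0.6571, -0.0951, 0.1717]
orientation: [-3.14, 0.003, 3.12]
force: [1.5, -0.7, 0.2]
grip_width: 0.0354
finger_force: 0.0
time: 61.08
ee_pos: [0.5812, -0.0944, 0.3077]
orientation: [-3.137, 0.014, 3.12]
force: [0.6, -1.0, 0.9]
grip_width: 0.0351
finger_force: 0.0
time: 61.5
ee_pos: [0.5798, 0.0237, 0.3014]
orientation: [-3.14, 0.002, 3.123]
force: [-0.3, -0.3, 0.0]
grip_width: 0.0349
finger_force: 0.0
time: 61.75
ee_pos: [0.5798, 0.0212, 0.3004]
orientation: [-3.141, 0.0, 3.118]
force: [0.2, 0.5, 1.0]
grip_width: 0.0352
finger_force: 0.0
[0.57981354 0.02120847 0.30040113] [-3.14109538e+00  1.85407201e-04  3.11848572e+00]
x -0.008 y ends -0.0502 -0.0228
x -0.014 y ends -0.1538 0.0985
x -0.02 y ends -0.1543 0.0986
x -0.03 y ends -0.1542 0.0989
x -0.036 y ends -0.1539 0.0987
x -0.042 y ends -0.1543 0.0985
x -0.054 y ends -0.1543 0.0989
x -0.06 y ends -0.1538 0.0985
x -0.066 y ends -0.1543 0.0987
y 0.09 x -0.0756 -0.011
y 0.06 x -0.0757 -0.0112
y 0.03 x -0.0758 -0.0113
y 0 x -0.0749 -0.0114
y -0.03 x -0.075 -0.0104
y -0.08 x -0.0752 -0.0106
y -0.12 x -0.0754 -0.0107
```

View pics/f2.png

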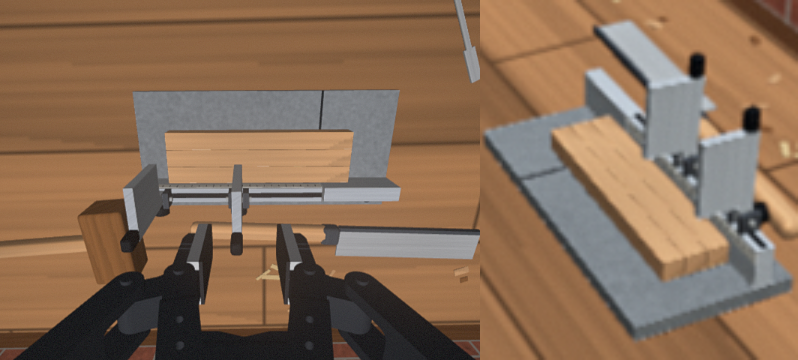

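The final view shows three blanks level and tight against the fence and across the kerf (left panel, x 165–353, y 130–183), and both stops upright. Handing in.

```bash
python3 -c "
from cell import manip
print(manip.job_done())"
```

```text
the job is handed in; nothing more can be done
None
```

I've handed the job in: all three blanks are ganged tight to the fence with their ends gauged to the long (215 mm) stop and across the kerf, and both stops are up; the hand-in gave no verdict.

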